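# Load the warmer and set the timer

## Robot

A 7-joint arm with a two-finger parallel gripper is mounted at the origin on the work surface. World frame = base frame: x ahead of the robot, y to its left, z up, the work surface at z = 0. Lengths are in m, angles in rad, forces in N, time in s.
With the tool pointing down it reaches from about 0.4 to 0.9 m from the base axis. Payload 5.5 kg.
Tool frame: the origin (TCP) lies between the finger pads; the fingertips stand 25 mm ahead of it and the grasp point (between the pads) lies 6 mm ahead of it; x points along the fingers, y is the direction in which the jaws open and shut, and the axes are right-handed (so a half turn about x gives the same grasp; the last joint's range is limited). The gripper opens to 92 mm and grips with 3 to 60 N. Pads are 19 mm wide; open, the fingers measure 130 mm over their backs; the gripper's body (75 mm by 190 mm) begins 47 mm behind the grasp point.
Start: joints at [1.606, 0.501, -0.427, 1.55, 0.221, 1.138, -0.21], TCP at [0.147, -0.633, 0.252] pointing down, gripper open.
Joint ranges: [-2.88, 2.88], [-0.31, 2.03], [-1.54, 1.56], [0.2, 2.42], [-1.41, 4.55], [0.19, 2.02], [-2.57, 2.57]. Speed limits (rad/s): [2.57, 2.57, 3.14, 3.14, 3.14, 3.14, 3.14].

## Interface

Orientations are given as a unit quaternion [w, x, y, z].
In Python, from cell import readout, get_image, robot gives the robot as it stands.
- The arm moves only by the tool servo_tool, never from a script. Its argument "moves" is a list of rows, each a list of 5 numbers: the opening in per cent of the stroke, from 0 (shut) to 100 (fully open), then the shift along the tool's x, y, z in m, then the turn about the tool's x in rad. In form: [[fingers, dx, dy, dz, twist], ...]. A call has 1 to 5 rows; each row is the pose to reach, as a shift and turn from the pose measured when the call began, along the tool's axes at that moment; what a row does not reach only later rows make up. A row lasts 1/10 s, in which the tool goes at most 50 mm and 8.59 degrees, less where a joint would pass 70% of its speed; a pose out of reach is approached as far as the arm can. A call with a gripper value outside its range is refused whole. The fingers move at their own pace and stop on an object; "grip_force" is the grip in N (left out, the last holds). Time passes only in rows, so rows that repeat a pose let the fingers close. It gives the time, the measured TCP pose, the force and the opening at its end, in the units of the state.
- readout.get_state(): the state, without advancing time (a new reading comes with each control period).
- get_image(name): name is "scene" or "top" or "wrist"; returns a dict with "pixels" (400x640x3 uint8, red, green, blue), "range_z" (400x640 float32, m along the optical axis (not along the pixel's ray), 0 where there is no reading), "fx", "fy", "cx", "cy" (pixels), "cam_to_world" (4x4, takes a point from camera to world coordinates). Camera axes: x right, y down, z forward; pixel columns grow to the right and rows downward; lengths in m; the calibration is good to about 2 mm. A picture is of the moment at which its call begins.
- robot.close_job(): hands the job in, once; it reports no verdict.
The state is a dict: "clock": time; "joints": joint angles; "joint_vel": joint speeds; "tau": joint torques, N m; "eef_pos": TCP position; "tool_rot": TCP orientation; "wrist_force": force on the tool from outside, world axes, zero at the start; "wrist_torque": the same for the moment, N m; "grip_width": finger opening in m.
Only numpy, scipy, OpenCV 4.12 (cv2) and the standard library are available. Lean on these libraries where they do the work, as an engineer would, in place of code of your own. Each camera call takes 0.05 s, during which the arm holds its last target.

## Task

Set the covered crock down upright inside the open steel warmer (do not drop it) and shut the warmer's lid fully. Then set the countertop timer to 10 minutes, the second long mark clockwise from its zero mark: its knob is stiff, so press down on it while turning and do not let the timer itself turn or slide on the bench. Leave the other things where they are.

Things in the scene. Friction and masses are not known exactly. Their poses are not given: they have to be found in the camera images.
- crock: Covered white ceramic crock with a grey line round it, loose, 200 to 400 g: round pot 76 mm in diameter, 45 mm high, with an upright round lid knob on top, 26 mm in diameter at its top (20 mm at its foot), from 45 to 73 mm above the underside. Lid and pot are one piece. Origin: centre of the underside, z up. Grip it by the lid knob, from above.
- warmer: Countertop warmer, fixed: open-topped steel box, outside 180 mm (its x) by 200 mm (its y) by 100 mm high, walls and floor 6 mm thick, inner floor 6 mm above the bench; small grips, look only, stand out 19 mm on its y sides. Origin: centre of the underside; its front faces its own -x (roughly to the robot). The lid is hinged along the top of its far (+x) wall.
- lid (a joint): Lid angle: 0 shut, flat on the box; 1.4 to 1.7 at the start (standing up). Stiff hinge (0.53 N m): the lid (400 g) stays where left; push it down from its outer side near the free edge. Steel plate 180 mm from hinge to free edge, 200 mm wide, 8 mm thick; black bar handle 100 mm long, centred, 30 mm in from the free edge, 35 mm off the outer face.
- lid_hinge (a point): Middle of the lid's hinge axis: 90 mm along the warmer's +x from its origin, 100.5 mm above the bench, on the lid's underside. The hinge axis is the warmer's y. The point's axes turn with the lid: shut, the lid runs from here along -x, outer face to +z; opening by A swings that -x direction up by A.
- timer: Free-standing countertop timer, loose, about 310 g in all: round white drum 104 mm in diameter, top face 42 mm above the bench, on four small rubber feet 40 mm from the centre, a knob on top. Origin: centre of the underside, z up; the zero mark points to its own -x, the 10 minute mark to its +y.
- timer_zero (a point): Point on the drum at the rim of its top face, at the zero mark, 50 mm from the timer's axis. Black marks on this face run clockwise (seen from above) from zero: 0, 5, 10 .. 30 minutes, 45 degrees apart; those of 0, 10, 20 and 30 are long, and zero has a dot beside it.
- dial (a joint): Angle of the timer's knob on the drum: 0 at the zero mark, grows clockwise seen from above, 0.157 rad per minute, so 10 minutes is 1.571; stops at 4.71. Starts at 0.1 to 0.7. It stays where it is left; about 0.2 N m turns it.
- dial_grip (a point): Centre of the top of the timer's knob, 85 mm above the bench at rest. Grey disc 60 mm in diameter carrying an upright grip bar 52 mm long, 14 mm thick, 29 mm high above the disc (this point is on the bar's top). The bar runs along this point's x; its black-striped end (-x) is the pointer. The point turns with the knob.
- plunger (a joint): How far the knob is pressed down, 0 to 0.006 m: sprung, 3 N to start moving, 15 N fully down, springs back up. Unpressed, turning the knob spins the whole timer, whose own weight does not hold it; 10 to 15 N straight down on the knob does.
- ramekin: Bystander: open white ramekin, 72 mm across, 40 mm high, loose. Origin: centre of the underside.
- jar: Bystander: amber glass jar with a steel cap, 56 mm across, about 85 mm high, loose. Origin: centre of the underside.
- squeeze: Bystander: clear bottle with a white cap, 52 mm across, about 140 mm high, loose. Origin: centre of the underside.
There are look-alikes about, which are no part of the job. What is shaped like the crock but turquoise is not meant. What is shaped like the timer but blue is not meant.

How it is judged:
By the outcome, as a careful person would: the job done as asked, in the order asked, and still so for the second after the job is handed in, with the robot touching nothing.
It also fails if it takes over 62 s, if anything falls off the work surface, if the arm or the gripper's body presses on something with over 40 N, if the wrist force passes 120 N, or if a joint passes its speed limit or range.

## Working session

There is one attempt and no reset: what is moved stays moved. The work goes in short steps, Python scripts to look and compute and a tool call to move; the robot and the scene stay as the last step left them, time stands still between calls to the robot, and variables do not carry over. Pictures are saved under pics/ and viewed, and the job is handed in when it is done.

Besides the shell and the picture viewer there is one more tool, called as name(argument=value, ...), one argument or row to a line, values as JSON. servo_tool: Moves the arm, as the interface text tells. Its arguments: {"type":"object","properties":{"moves":{"type":"array","items":{"type":"array","items":{"type":"number"}}},"grip_force":{"type":"number"}},"required":["moves"]}

```bash
ls; mkdir -p pics; python3 - <<'E'
from cell import readout,get_image
import cv2,numpy as np
s=readout.get_state()
for k,v in s.items(): print(k,np.round(v,4))
for n in ["scene","top","wrist"]:
    d=get_image(n); cv2.imwrite(f"pics/{n}0.png",d["pixels"][:,:,::-1]); np.savez(f"pics/{n}0.npz",**d)
    print(n,d["fx"],d["cx"],d["cy"],np.round(d["cam_to_world"],3).tolist())
E
```

```text
pics
clock 0.0
joints [ 1.6062  0.5018 -0.4268  1.5514  0.2208  1.1383 -0.2103]
joint_vel [-0.0001  0.0005 -0.0007  0.0005  0.0005  0.0002  0.0002]
tau [-5.00000e-04 -5.66589e+01 -5.81610e+00 -2.79109e+01 -6.86000e-02
  3.10000e-02  2.00000e-04]
eef_pos [ 0.1466 -0.6326  0.2507]
tool_rot [-0.0797 -0.7025 -0.0811  0.7026]
wrist_force [-0.0501  0.6368  0.5945]
wrist_torque [ 0.0207 -0.0171 -0.0085]
grip_width 0.092
scene 362.04522995449935 324.02200519817654 198.97128494295495 [[-0.932, 0.246, -0.266, 0.873], [0.362, 0.662, -0.656, 0.736], [0.015, -0.708, -0.707, 0.857], [0.0, 0.0, 0.0, 1.0]]
top 459.86187041540654 315.6144818373686 204.36499400286644 [[0.045, -0.978, 0.205, 0.298], [-0.999, -0.044, 0.006, 0.018], [0.004, -0.205, -0.979, 1.317], [0.0, 0.0, 0.0, 1.0]]
wrist 325.129876836347 309.53063943627274 194.86445410356924 [[0.226, -0.94, -0.254, 0.215], [-0.974, -0.219, -0.057, -0.617], [-0.002, 0.26, -0.966, 0.383], [0.0, 0.0, 0.0, 1.0]]
```

View pics/scene0.png

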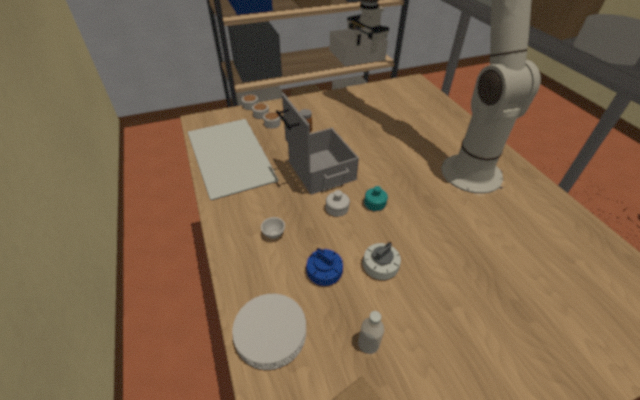

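View pics/top0.png

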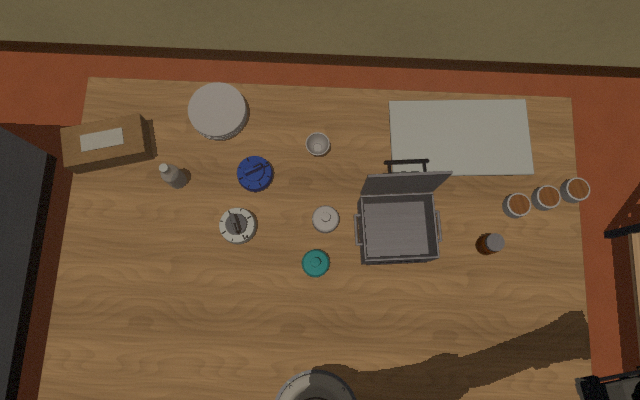

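View pics/wrist0.png

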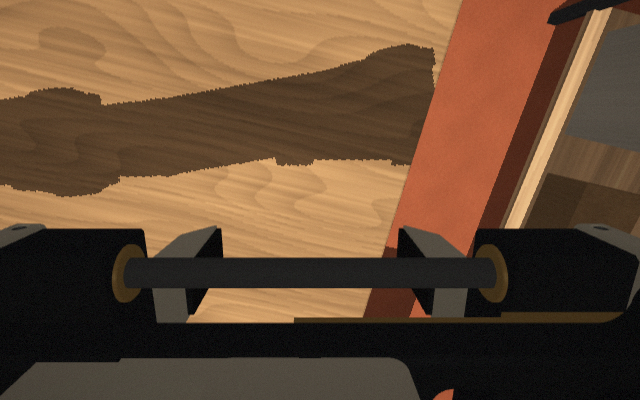

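Candidates in the top view:
- **Crock:** white lidded pot at (325,219). Could be confused with the turquoise pot (316,263), the open ramekin (317,145) and the small food cups at right.
- **Timer:** white one at (237,225). Could be confused with the blue one (254,173) and the white plates (217,110).

I choose the white crock and the white timer, and will check both in a close crop.

```bash
cat > h.py <<'E'
import numpy as np,cv2
from scipy.spatial.transform import Rotation as R
def q2R(q): return R.from_quat([q[1],q[2],q[3],q[0]]).as_matrix()
def pts(d):
    z=d["range_z"].astype(float); v,u=np.mgrid[0:z.shape[0],0:z.shape[1]]
    T=d["cam_to_world"]
    P=np.stack([(u-d["cx"])/d["fx"]*z,(v-d["cy"])/d["fy"]*z,z],-1)
    return P@T[:3,:3].T+T[:3,3]
def onplane(d,u,v,h):
    T=d["cam_to_world"]; r=T[:3,:3]@np.array([(u-d["cx"])/d["fx"],(v-d["cy"])/d["fy"],1.]); c=T[:3,3]
    return c+r*(h-c[2])/r[2]
def proj(d,p):
    T=np.linalg.inv(d["cam_to_world"]); q=T[:3,:3]@np.asarray(p)+T[:3,3]
    return d["fx"]*q[0]/q[2]+d["cx"],d["fy"]*q[1]/q[2]+d["cy"]
def crop(d,x0,y0,x1,y1,s,fn):
    cv2.imwrite(fn,cv2.resize(d["pixels"][y0:y1,x0:x1,::-1],None,fx=s,fy=s,interpolation=cv2.INTER_CUBIC))
def load(n): return dict(np.load(n))
E
python3 - <<'E'
from h import *
d=load("pics/top0.npz")
crop(d,200,130,460,290,3,"pics/c1.png")
crop(d,205,195,275,255,10,"pics/c2.png")
P=pts(d)
for n,(u,v) in dict(crock=(325,218),turq=(316,262),timer=(237,225),ram=(317,140),table=(280,300),jar=(497,242),floor=(400,230)).items(): print(n,np.round(P[v,u],3))
E
```

```text
crock [ 0.522 -0.003  0.069]
turq [0.4   0.017 0.07 ]
timer [0.49  0.236 0.08 ]
ram [0.767 0.03  0.015]
table [ 0.296  0.113 -0.001]
jar [ 0.475 -0.469  0.084]
floor [ 0.508 -0.221  0.006]
```

View pics/c1.png

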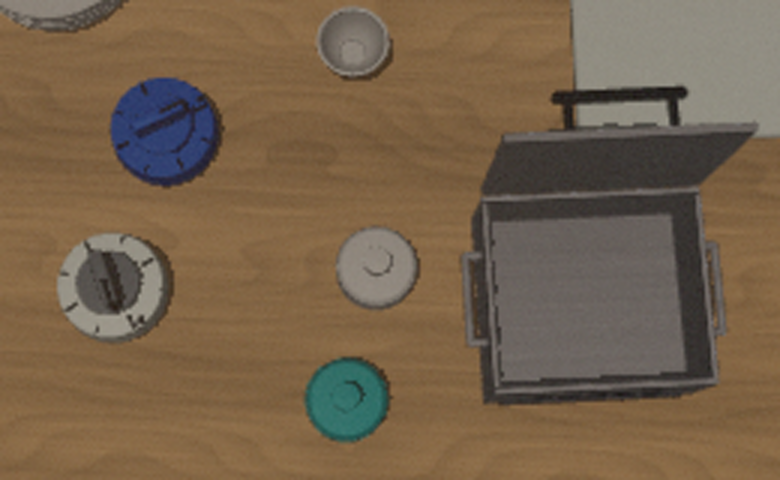

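View pics/c2.png

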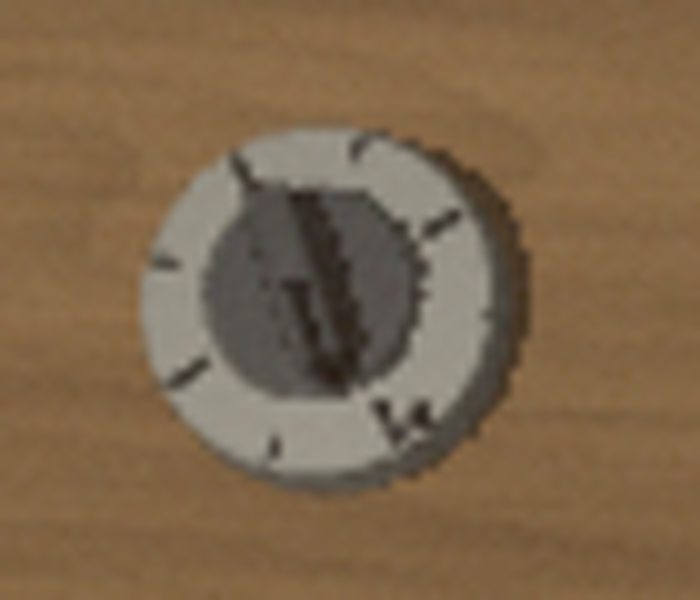

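The crop shows the white crock (325,219 in the full top image) with its round lid knob. In the white timer the zero mark and dot are at about (245,237), and the 10-minute long mark is at about (223.5,232). Next I'll fit poses.

```bash
python3 - <<'E'
from h import *
d=load("pics/top0.npz"); P=pts(d)
def circ(uv,r,zlo,zhi):
    u,v=uv; W=P[v-r:v+r,u-r:u+r].reshape(-1,3); m=(W[:,2]>zlo)&(W[:,2]<zhi); W=W[m]
    c,rad=cv2.minEnclosingCircle(W[:,:2].astype(np.float32)); return np.round(c,4),round(rad,4),len(W),np.round(W.mean(0),4)
print("crock knob",circ((325,219),22,.058,.08))
print("crock pot",circ((325,219),22,.036,.052))
print("turq pot",circ((316,263),22,.036,.052))
print("timer drum",circ((237,225),28,.036,.048))
print("timer bar",circ((237,225),28,.074,.095))
print("ram",circ((317,145),20,.03,.045))
print("blue",circ((254,173),26,.036,.048))
# warmer rim
W=P[185:270,350:445].reshape(-1,3); m=(W[:,2]>.094)&(W[:,2]<.103); w=W[m]
# also scene cam
print(len(w), np.round(w.min(0),3),np.round(w.max(0),3))
r=cv2.minAreaRect(w[:,:2].astype(np.float32)); print("rim",r)
L=P[150:200,350:460].reshape(-1,3); l=L[(L[:,2]>.115)]; print("lid",len(l),np.round(l.min(0),3),np.round(l.max(0),3))
# bar direction & marks
for n,(u,v),h in [("zero",(245.0,237.0),.042),("m10",(223.5,232.3),.042),("m20",(229.2,211.8),.042),("m30",(249.2,217.2),.042),("barA",(235.7,214.6),.085),("barB",(239.2,233.6),.085)]:
    print(n,np.round(onplane(d,u,v,h),4))
np.save("pics/lid.npy",l)
E
```

```text
crock knob (array([ 0.5269, -0.003 ]), 0.0124, 70, array([ 0.5265, -0.0029,  0.0712]))
crock pot (array([ 0.5268, -0.0036]), 0.0384, 472, array([ 0.5248, -0.0025,  0.0431]))
turq pot (array([0.4005, 0.0197]), 0.0382, 511, array([0.3997, 0.0193, 0.0431]))
timer drum (array([0.497 , 0.2447]), 0.0506, 596, array([0.4945, 0.243 , 0.041 ]))
timer bar (array([0.4954, 0.2462]), 0.0278, 106, array([0.4965, 0.2445, 0.0831]))
ram (array([0.7488, 0.0282]), 0.0366, 144, array([0.7546, 0.0287, 0.0369]))
blue (array([0.6525, 0.207 ]), 0.0508, 538, array([0.6492, 0.2058, 0.0411]))
625 [ 0.407 -0.309  0.094] [ 0.603 -0.094  0.103]
rim ((0.5051637887954712, -0.2016764134168625), (0.18164387345314026, 0.20030854642391205), 5.199452877044678)
lid 1827 [ 0.298 -0.293  0.115] [0.645 0.018 1.317]
zero [0.4631 0.2176 0.042 ]
m10 [0.4736 0.2786 0.042 ]
m20 [0.5325 0.2675 0.042 ]
m30 [0.5196 0.21   0.042 ]
barA [0.5176 0.2408 0.085 ]
barB [0.466  0.2272 0.085 ]
```

```bash
python3 - <<'E'
from h import *
d=load("pics/scene0.npz"); P=pts(d)
crop(d,340,225,430,290,8,"pics/s2.png")
crop(d,260,80,370,200,5,"pics/s3.png")
def circ(uv,r,zlo,zhi):
    u,v=uv; W=P[v-r:v+r,u-r:u+r].reshape(-1,3); m=(W[:,2]>zlo)&(W[:,2]<zhi); W=W[m]
    c,rad=cv2.minEnclosingCircle(W[:,:2].astype(np.float32)); return np.round(c,4),round(rad,4),len(W)
print(circ((337,203),16,.036,.052),circ((337,200),16,.06,.08),circ((381,261),24,.036,.048))
E
```

```text
(array([ 0.5266, -0.0013]), 0.0382, 288) (array([ 0.5272, -0.0023]), 0.0134, 58) (array([0.4985, 0.2468]), 0.0522, 557)
```

View pics/s2.png

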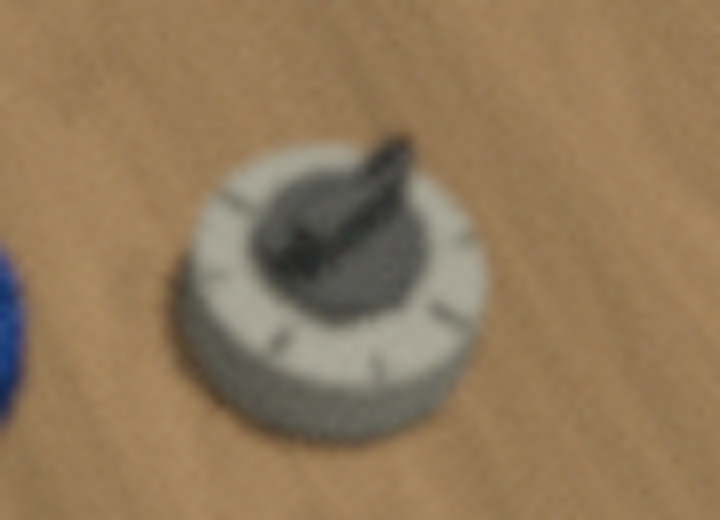

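View pics/s3.png

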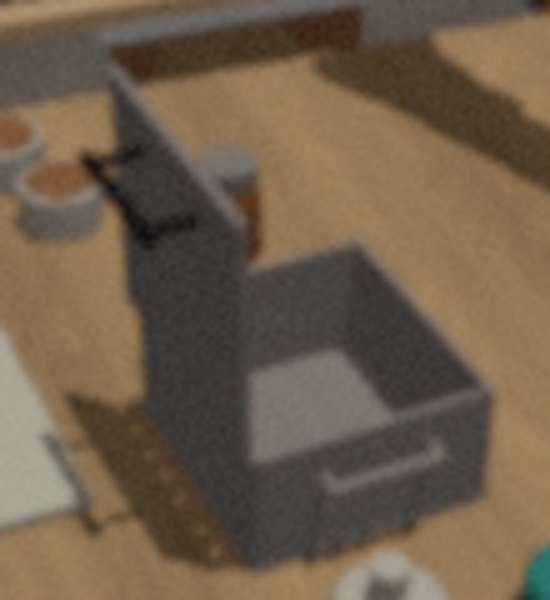

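```bash
cat >> h.py <<'E'
def plan(target,ydir=None,s=None):
    """target TCP world; ydir: world xy direction wanted for the jaw axis (mod 180)"""
    from cell import readout
    s=s or readout.get_state(); Rm=q2R(s["tool_rot"])
    dl=Rm.T@(np.array(target)-s["eef_pos"]); tw=None
    if ydir is not None:
        y=np.array([*ydir,0.])/np.hypot(*ydir); b=Rm.T@y; tw=np.arctan2(b[2],b[1]); tw=[(tw+np.pi/2)%np.pi-np.pi/2]; tw.append(tw[0]-np.sign(tw[0])*np.pi)
    print("clk",round(s["clock"],2),"pos",np.round(s["eef_pos"],4),"x",np.round(Rm[:,0],3),"y",np.round(Rm[:,1],3),"q",np.round(s["joints"],2),"F",np.round(s["wrist_force"],1),"g",round(s["grip_width"],4))
    print(" shift(tool)",np.round(dl,4),"twist",None if tw is None else np.round(tw,3))
E
python3 - <<'E'
from h import *
for n in ("top","scene"):
    d=load(f"pics/{n}0.npz"); P=pts(d).reshape(-1,3)
    a=np.radians(5.2); ex=np.array([np.cos(a),np.sin(a)]);ey=np.array([-ex[1],ex[0]]); c=np.array([.505,-.202])
    q=np.c_[(P[:,:2]-c)@ex,(P[:,:2]-c)@ey,P[:,2]]
    m=(q[:,0]>.03)&(q[:,0]<.2)&(abs(q[:,1])<.12)&(q[:,2]>.12)&(q[:,2]<.31); l=q[m]
    print(n,len(l),l.min(0).round(3),l.max(0).round(3))
    for z0 in np.arange(.12,.3,.03):
        k=l[(l[:,2]>z0)&(l[:,2]<z0+.03)]
        if len(k)>3: print(round(z0,2),len(k),np.round(np.percentile(k[:,0],[5,50,95]),3))
plan([.527,-.003,.3],(np.cos(np.radians(95.2)),np.sin(np.radians(95.2))))
E
```

```text
top 1765 [ 0.088 -0.1    0.12 ] [0.138 0.1   0.283]
0.12 190 [0.089 0.09  0.091]
0.15 218 [0.089 0.09  0.091]
0.18 225 [0.089 0.09  0.091]
0.21 248 [0.089 0.09  0.091]
0.24 535 [0.09  0.091 0.136]
0.27 349 [0.09  0.093 0.098]
scene 1216 [ 0.088 -0.098  0.121] [0.137 0.105 0.284]
0.12 174 [0.093 0.096 0.097]
0.15 179 [0.092 0.096 0.097]
0.18 162 [0.092 0.096 0.097]
0.21 181 [0.094 0.096 0.097]
0.24 347 [0.095 0.097 0.136]
0.27 173 [0.09  0.096 0.097]
clk 0.15 pos [ 0.1467 -0.6327  0.2509] x [-0.     0.001 -1.   ] y [ 0.226 -0.974 -0.002] q [ 1.61  0.5  -0.43  1.55  0.22  1.14 -0.21] F [-0.2  0.7  0.1] g 0.092
 shift(tool) [-0.0483 -0.5276 -0.5128] twist [ 0.137 -3.004]
```

servo_tool(
  moves=[
    [60,-0.05,-0.02,-0.02,0],
    [60,-0.08,-0.05,-0.05,0],
    [60,-0.08,-0.085,-0.085,0.1],
    [60,-0.08,-0.12,-0.12,0.137],
    [60,-0.08,-0.155,-0.155,0.137],
  ],
)

```text
clock: 0.65
eef_pos: [0.2607, -0.4496, 0.3314]
tool_rot: [-0.031, -0.706, -0.032, 0.706]
wrist_force: [1.1, 0.3, 0.5]
grip_width: 0.0574
```

```bash
python3 - <<'E'
from h import *
plan([.527,-.003,.3],(-.0906,.9959))
E
```

```text
clk 0.65 pos [ 0.2607 -0.4496  0.3314] x [-0.     0.001 -1.   ] y [ 0.089 -0.996 -0.001] q [ 1.45  0.2  -0.52  1.77  0.1   1.2  -0.58] F [1.1 0.3 0.5] g 0.0574
 shift(tool) [ 0.0317 -0.421  -0.3051] twist [-1.00e-03  3.14e+00]
```

servo_tool(
  moves=[
    [60,0,-0.04,-0.03,0],
    [60,0,-0.08,-0.06,0],
    [60,0,-0.12,-0.09,0],
    [60,0,-0.16,-0.12,0],
    [60,0,-0.2,-0.15,0],
  ],
)

```text
clock: 1.15
eef_pos: [0.3917, -0.2367, 0.3317]
tool_rot: [-0.032, -0.706, -0.031, 0.706]
wrist_force: [0.0, -0.1, 0.5]
grip_width: 0.0553
```

servo_tool(
  moves=[
    [60,0,-0.04,-0.03,0],
    [60,0,-0.08,-0.06,0],
    [60,0,-0.12,-0.09,0],
    [60,0,-0.16,-0.12,0],
    [60,0,-0.2,-0.15,0],
  ],
)

```text
clock: 1.65
eef_pos: [0.523, -0.0242, 0.3316]
tool_rot: [0.031, 0.706, 0.031, -0.706]
wrist_force: [0.8, -0.6, 0.4]
grip_width: 0.0551
```

```bash
python3 - <<'E'
from h import *
from cell import get_image
plan([.527,-.0025,.16],(-.0906,.9959))
d=get_image("wrist"); np.savez("pics/w1.npz",**d); cv2.imwrite("pics/w1.png",d["pixels"][:,:,::-1])
P=pts(d).reshape(-1,3); m=(P[:,2]>.065)&(P[:,2]<.08)&(np.hypot(P[:,0]-.527,P[:,1])<.03)
print(m.sum(),P[m].mean(0).round(4),cv2.minEnclosingCircle(P[m][:,:2].astype(np.float32)))
E
```

```text
clk 1.65 pos [ 0.523  -0.0242  0.3316] x [ 0.    -0.001 -1.   ] y [ 0.088 -0.996  0.001] q [ 0.75  0.27 -0.9   1.76  0.23  1.22 -1.69] F [ 0.8 -0.6  0.4] g 0.0551
 shift(tool) [ 0.1716 -0.0214 -0.0059] twist [-2.000e-03  3.139e+00]
346 [ 0.5279 -0.0039  0.0724] ((0.5275464057922363, -0.003945610485970974), 0.012866302393376827)
```

View pics/w1.png

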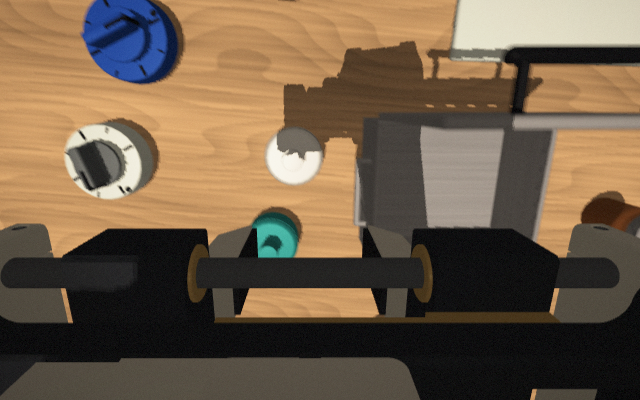

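Wrist view: white crock at (294,155), directly ahead. Turquoise pot at (272,238), white timer at (108,160). The knob fix agrees with the top and scene views to about 1–2 mm.

servo_tool(
  moves=[
    [60,0.04,-0.02,-0.0063,0],
    [60,0.08,-0.0202,-0.0063,0],
    [60,0.12,-0.0202,-0.0063,0],
    [60,0.16,-0.0202,-0.0063,0],
    [60,0.19,-0.0202,-0.0063,0],
  ],
)

```text
clock: 2.2
eef_pos: [0.5298, 0.0074, 0.1398]
tool_rot: [0.033, 0.707, 0.037, -0.706]
wrist_force: [0.5, 0.2, -0.1]
grip_width: 0.0553
```

```bash
python3 - <<'E'
from h import *
plan([.5275,-.0035,.0735],(-.0906,.9959))
E
```

```text
clk 2.2 pos [0.5298 0.0074 0.1398] x [ 0.002  0.006 -1.   ] y [ 0.099 -0.995 -0.006] q [ 0.56  0.52 -0.78  1.94  0.47  0.87 -1.94] F [ 0.5  0.2 -0.1] g 0.0553
 shift(tool) [0.0662 0.011  0.0035] twist [ 0.008 -3.133]
```

servo_tool(
  moves=[
    [60,0.0,0.011,0.0035,0],
    [60,0.02,0.011,0.0035,0],
    [60,0.03,0.011,0.0035,0],
    [60,0.03,0.011,0.0035,0],
  ],
)

```text
clock: 2.6
eef_pos: [0.5269, -0.0045, 0.1096]
tool_rot: [0.033, 0.706, 0.037, -0.706]
wrist_force: [0.7, -0.5, 0.0]
grip_width: 0.0552
```

```bash
python3 - <<'E'
from h import *
plan([.5275,-.0035,.0735],(-.0906,.9959))
E
```

```text
clk 2.6 pos [ 0.5269 -0.0045  0.1096] x [ 0.     0.006 -1.   ] y [ 0.098 -0.995 -0.006] q [ 0.55  0.56 -0.75  1.96  0.51  0.81 -1.95] F [ 0.7 -0.5  0. ] g 0.0552
 shift(tool) [ 0.0361 -0.0007 -0.0007] twist [ 0.008 -3.134]
```

servo_tool(
  moves=[
    [60,0.015,-0.0007,-0.0007,0],
    [60,0.03,-0.0007,-0.0007,0],
    [60,0.036,-0.0007,-0.0007,0],
    [60,0.036,-0.0007,-0.0007,0],
  ],
  grip_force=25,
)

```text
clock: 3.0
eef_pos: [0.5265, -0.0035, 0.0724]
tool_rot: [-0.033, -0.706, -0.037, 0.707]
wrist_force: [-0.2, -0.4, -0.2]
grip_width: 0.0549
```

servo_tool(
  moves=[
    [20,0,0,0,0],
    [20,0,0,0,0],
    [20,0,0,0,0],
    [20,0,0,0,0],
    [20,0,0,0,0],
  ],
  grip_force=25,
)

```text
clock: 3.5
eef_pos: [0.5268, -0.0038, 0.0726]
tool_rot: [-0.033, -0.706, -0.037, 0.707]
wrist_force: [-0.3, -0.6, -0.6]
grip_width: 0.0242
```

servo_tool(
  moves=[
    [10,0,0,0,0],
    [10,0,0,0,0],
    [10,-0.02,0,0,0],
    [10,-0.04,0,0,0],
    [10,-0.06,0,0,0],
  ],
  grip_force=30,
)

```text
clock: 4.0
eef_pos: [0.5262, -0.0039, 0.1328]
tool_rot: [-0.033, -0.705, -0.037, 0.707]
wrist_force: [0.9, -0.3, -1.6]
grip_width: 0.0244
```

servo_tool(
  moves=[
    [10,-0.04,0,0,0],
    [10,-0.08,0,0,0],
    [10,-0.11,0,0,0],
    [10,-0.11,0,0,0],
  ],
)

```text
clock: 4.4
eef_pos: [0.5291, -0.0041, 0.2468]
tool_rot: [0.033, 0.708, 0.037, -0.705]
wrist_force: [0.1, 0.1, -1.7]
grip_width: 0.0239
```

```bash
python3 - <<'E'
from h import *
from cell import get_image
a=np.radians(5.2); t=np.array([.505,-.202])-.02*np.array([np.cos(a),np.sin(a)])
print(t)
plan([t[0],t[1],.23],(-.0906,.9959))
d=get_image("wrist"); cv2.imwrite("pics/w2.png",d["pixels"][:,:,::-1])
E
```

```text
[ 0.48508231 -0.20381265]
clk 4.4 pos [ 0.5291 -0.0041  0.2468] x [ 0.004  0.005 -1.   ] y [ 0.099 -0.995 -0.005] q [ 0.68  0.38 -0.88  1.85  0.33  1.06 -1.8 ] F [ 0.1  0.1 -1.7] g 0.0239
 shift(tool) [0.0156 0.1945 0.0636] twist [ 0.008 -3.133]
```

View pics/w2.png

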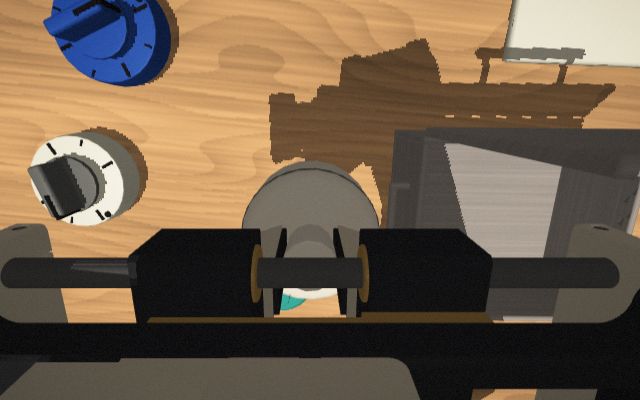

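Crock held at (312,210), upright. Now I carry it across at clearance height.

servo_tool(
  moves=[
    [10,0,0.02,0.015,0.008],
    [10,0,0.055,0.03,0.008],
    [10,0,0.09,0.045,0.008],
    [10,0,0.125,0.06,0.008],
    [10,0,0.16,0.0636,0.008],
  ],
)

```text
clock: 4.95
eef_pos: [0.4768, -0.1714, 0.2413]
tool_rot: [-0.03, -0.705, -0.034, 0.708]
wrist_force: [0.8, 0.2, -1.5]
grip_width: 0.024
```

servo_tool(
  moves=[
    [10,0,0.015,0,0],
    [10,0,0.025,0,0],
    [10,0,0.025,0,0],
    [10,0,0.025,0,0],
  ],
)

```text
clock: 5.35
eef_pos: [0.4793, -0.1943, 0.2407]
tool_rot: [-0.03, -0.705, -0.035, 0.708]
wrist_force: [1.1, 1.3, -2.1]
grip_width: 0.0237
```

```bash
python3 - <<'E'
from h import *
plan([.485,-.204,.086],(-.0906,.9959))
E
```

```text
clk 5.35 pos [ 0.4793 -0.1943  0.2407] x [-0.005  0.007 -1.   ] y [ 0.092 -0.996 -0.008] q [ 1.02  0.35 -0.82  1.88  0.29  1.04 -1.4 ] F [ 1.1  1.3 -2.1] g 0.0237
 shift(tool) [ 0.1546  0.0114 -0.0054] twist [ 2.00e-03 -3.14e+00]
```

servo_tool(
  moves=[
    [10,0.02,0.008,-0.004,0],
    [10,0.05,0.0114,-0.0054,0],
    [10,0.08,0.0114,-0.0054,0],
    [10,0.11,0.0114,-0.0054,0],
    [10,0.13,0.0114,-0.0054,0],
  ],
)

```text
clock: 5.85
eef_pos: [0.4847, -0.2015, 0.1088]
tool_rot: [-0.03, -0.704, -0.037, 0.708]
wrist_force: [-0.4, 0.2, -2.3]
grip_width: 0.0242
```

servo_tool(
  moves=[
    [10,0.005,0,0,0],
    [10,0.01,0,0,0],
    [10,0.01,0,0,0],
  ],
)

```text
clock: 6.15
eef_pos: [0.4853, -0.2005, 0.0992]
tool_rot: [-0.031, -0.704, -0.038, 0.708]
wrist_force: [-0.5, -0.1, -2.9]
grip_width: 0.0242
```

```bash
python3 - <<'E'
from h import *
plan([.485,-.204,.086],(-.0906,.9959))
E
```

```text
clk 6.15 pos [ 0.4853 -0.2005  0.0992] x [-0.006  0.009 -1.   ] y [ 0.097 -0.995 -0.01 ] q [ 0.9   0.57 -0.7   1.96  0.49  0.79 -1.55] F [-0.5 -0.1 -2.9] g 0.0242
 shift(tool) [0.0131 0.0036 0.0006] twist [ 0.007 -3.135]
```

servo_tool(
  moves=[
    [10,0.005,0.002,0,0],
    [10,0.01,0.003,0,0],
    [10,0.015,0.003,0,0],
    [10,0.017,0.003,0,0],
    [10,0.017,0.003,0,0],
  ],
)

```text
clock: 6.65
eef_pos: [0.4852, -0.2032, 0.0818]
tool_rot: [-0.031, -0.704, -0.038, 0.708]
wrist_force: [-0.2, -0.1, -2.2]
grip_width: 0.0241
```

servo_tool(
  moves=[
    [10,0.001,0,0,0],
    [10,0.002,0,0,0],
    [10,0.002,0,0,0],
  ],
)

```text
clock: 6.95
eef_pos: [0.4852, -0.2032, 0.0797]
tool_rot: [-0.031, -0.704, -0.038, 0.708]
wrist_force: [-0.5, -0.4, -2.5]
grip_width: 0.0245
```

servo_tool(
  moves=[
    [10,0.001,0,0,0],
    [10,0.002,0,0,0],
    [10,0.002,0,0,0],
  ],
)

```text
clock: 7.25
eef_pos: [0.4851, -0.2033, 0.0785]
tool_rot: [-0.031, -0.704, -0.038, 0.708]
wrist_force: [-4.0, 0.5, 6.1]
grip_width: 0.0243
```

Contact: the wrist force went from −2.5 to +6 N, at the expected height. Opening gently.

servo_tool(
  moves=[
    [32,0,0,0,0],
    [45,0,0,0,0],
    [55,0,0,0,0],
    [55,0,0,0,0],
  ],
)

```text
clock: 7.65
eef_pos: [0.4853, -0.2033, 0.0785]
tool_rot: [-0.031, -0.704, -0.038, 0.708]
wrist_force: [-0.4, -0.2, 0.3]
grip_width: 0.0479
```

servo_tool(
  moves=[
    [55,-0.02,0,0,0],
    [55,-0.05,0,0,0],
    [55,-0.09,0,0,0],
    [55,-0.13,0,0,0],
    [55,-0.17,0,0,0],
  ],
)

```text
clock: 8.15
eef_pos: [0.4861, -0.2046, 0.2499]
tool_rot: [-0.031, -0.704, -0.038, 0.708]
wrist_force: [0.3, -0.6, 0.2]
grip_width: 0.0501
```

```bash
python3 - <<'E'
from h import *
from cell import get_image
a=np.radians(5.2); ex=np.array([np.cos(a),np.sin(a)]);ey=np.array([-ex[1],ex[0]]); c=np.array([.505,-.202])
for wy in (.073,-.073):
    t=c+.155*ex+wy*ey; print(t); plan([t[0],t[1],.4],(-.0906,.9959))
d=get_image("top"); crop(d,300,130,460,290,4,"pics/t3.png")
E
```

```text
[ 0.6527459  -0.11525239]
clk 8.15 pos [ 0.4861 -0.2046  0.2499] x [-0.007  0.009 -1.   ] y [ 0.097 -0.995 -0.01 ] q [ 1.03  0.36 -0.83  1.84  0.29  1.07 -1.39] F [ 0.3 -0.6  0.2] g 0.0501
 shift(tool) [-0.1504 -0.0742 -0.1737] twist [ 0.007 -3.135]
[ 0.66597826 -0.26065151]
clk 8.15 pos [ 0.4861 -0.2046  0.2499] x [-0.007  0.009 -1.   ] y [ 0.097 -0.995 -0.01 ] q [ 1.03  0.36 -0.83  1.84  0.29  1.07 -1.39] F [ 0.3 -0.6  0.2] g 0.0501
 shift(tool) [-0.1519  0.0717 -0.1727] twist [ 0.007 -3.135]
```

View pics/t3.png

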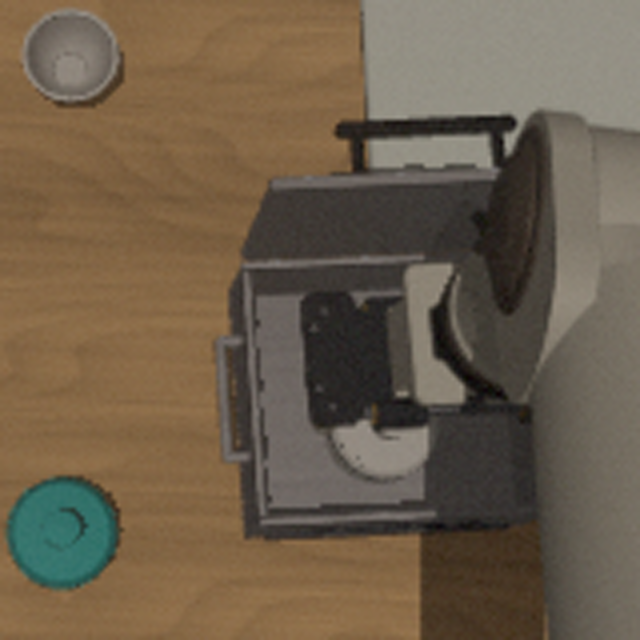

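Crop shows the crock in the box, upright, with its rim visible at (380,445) of the crop. Lid still open. Now going up and over behind the lid's left part.

servo_tool(
  moves=[
    [0,-0.05,0,0,0],
    [0,-0.1,0,0,0],
    [0,-0.13,-0.02,-0.02,0],
    [0,-0.15,-0.045,-0.05,0],
    [0,-0.15,-0.06,-0.09,0],
  ],
)

```text
clock: 8.7
eef_pos: [0.5751, -0.1364, 0.4115]
tool_rot: [0.034, 0.709, 0.034, -0.703]
wrist_force: [-0.2, -1.2, 0.2]
grip_width: 0.0152
```

servo_tool(
  moves=[
    [0,0,-0.01,-0.04,0],
    [0,0,-0.014,-0.08,0],
    [0,0,-0.014,-0.09,0],
    [0,0,-0.014,-0.09,0],
  ],
)

```text
clock: 9.1
eef_pos: [0.6641, -0.1128, 0.4106]
tool_rot: [0.034, 0.709, 0.036, -0.704]
wrist_force: [-0.2, -0.3, -1.1]
grip_width: 0.0007
```

```bash
python3 - <<'E'
from h import *
plan([.6527,-.1152,.265],(-.0906,.9959))
E
```

```text
clk 9.1 pos [ 0.6641 -0.1128  0.4106] x [ 0.007  0.003 -1.   ] y [ 0.098 -0.995 -0.002] q [ 0.66  0.54 -0.85  1.26  0.39  1.51 -1.62] F [-0.2 -0.3 -1.1] g 0.0007
 shift(tool) [0.1455 0.0016 0.0126] twist [ 0.008 -3.134]
```

servo_tool(
  moves=[
    [0,0.04,0,0.005,0],
    [0,0.08,0,0.005,0],
    [0,0.12,0.001,0.005,0],
    [0,0.145,0.001,0.005,0],
    [0,0.145,0.001,0.005,0],
  ],
)

```text
clock: 9.6
eef_pos: [0.6562, -0.1158, 0.2615]
tool_rot: [-0.033, -0.706, -0.035, 0.707]
wrist_force: [-0.4, -0.5, -0.1]
grip_width: 0.0002
```

```bash
python3 - <<'E'
from h import *
from cell import get_image
a=np.radians(5.2); ex=np.array([np.cos(a),np.sin(a)]);ey=np.array([-ex[1],ex[0]]); c=np.array([.505,-.202])
plan([.6527,-.1152,.265])
from cell import readout
p=readout.get_state()["eef_pos"]; print("warmer xy",(p[:2]-c)@ex,(p[:2]-c)@ey)
d=get_image("scene"); crop(d,240,60,400,220,4,"pics/s4.png")
# corner path, tcp in warmer frame
for A in np.radians([90,75,60,45,30,15,0]):
    r=.14; x=.09-r*np.cos(A)+.008*np.sin(A); z=.1005+r*np.sin(A)+.008*np.cos(A)
    print(round(np.degrees(A)),"TCP wx",round(x+.01,4),"z",round(z+.025,4))
E
```

```text
clk 9.6 pos [ 0.6562 -0.1158  0.2615] x [-0.001  0.003 -1.   ] y [ 0.097 -0.995 -0.003] q [ 0.67  0.62 -0.81  1.48  0.46  1.24 -1.67] F [-0.4 -0.5 -0.1] g 0.0002
 shift(tool) [-0.0035 -0.0009  0.0035] twist None
warmer xy 0.15841434483052022 0.07218067874046437
90 TCP wx 0.108 z 0.2655
75 TCP wx 0.0715 z 0.2628
60 TCP wx 0.0369 z 0.2507
45 TCP wx 0.0067 z 0.2302
30 TCP wx -0.0172 z 0.2024
15 TCP wx -0.0332 z 0.1695
0 TCP wx -0.04 z 0.1335
```

View pics/s4.png

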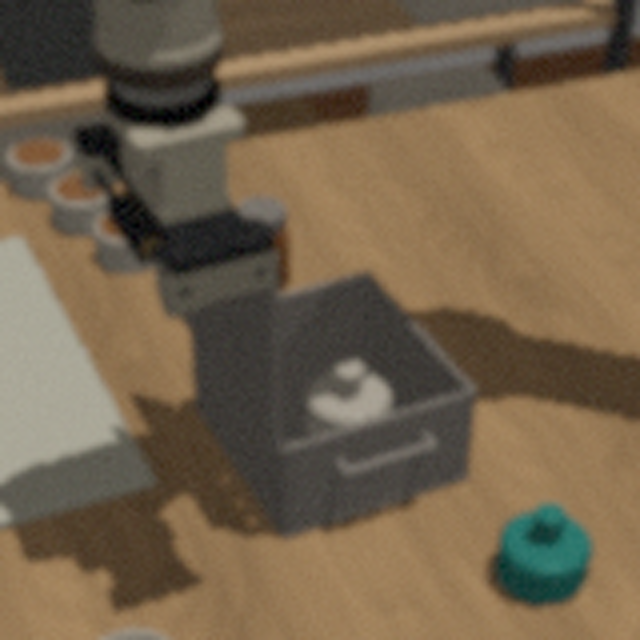

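Scene shows the crock standing upright in the box at (350,390) of the crop, with the gripper behind the lid. Sweeping the lid down along an arc.

servo_tool(
  moves=[
    [0,0,0,0.03,0],
    [0,0,0,0.05,0],
    [0,0,0,0.068,0],
    [0,0.001,0,0.087,0],
    [0,0.005,0,0.105,0],
  ],
)

```text
clock: 10.15
eef_pos: [0.5553, -0.1255, 0.2627]
tool_rot: [0.034, 0.71, 0.034, -0.703]
wrist_force: [3.5, 1.2, -0.9]
grip_width: 0.0005
```

```bash
cat >> h.py <<'E'
def wpos():
    from cell import readout
    a=np.radians(5.2); ex=np.array([np.cos(a),np.sin(a)]);ey=np.array([-ex[1],ex[0]]); c=np.array([.505,-.202])
    s=readout.get_state(); p=s["eef_pos"]; print("warmer",np.round([(p[:2]-c)@ex,(p[:2]-c)@ey,p[2]],4),"F",np.round(s["wrist_force"],1))
E
python3 - <<'E'
from h import *
wpos()
E
```

```text
warmer [0.057  0.0716 0.2627] F [ 3.5  1.2 -0.9]
```

servo_tool(
  moves=[
    [0,0.01,0,0.02,0],
    [0,0.02,0,0.036,0],
    [0,0.032,0,0.05,0],
    [0,0.046,0,0.063,0],
    [0,0.06,0,0.074,0],
  ],
)

```text
clock: 10.65
eef_pos: [0.4823, -0.1313, 0.2047]
tool_rot: [0.035, 0.711, 0.034, -0.702]
wrist_force: [-4.8, 6.0, 7.1]
grip_width: 0.0002
```

```bash
python3 - <<'E'
from h import *
wpos()
E
```

```text
warmer [-0.0162  0.0724  0.2047] F [-4.8  6.   7.1]
```

servo_tool(
  moves=[
    [0,0.012,0,0.007,0],
    [0,0.025,0,0.013,0],
    [0,0.037,0,0.017,0],
    [0,0.048,0,0.02,0],
    [0,0.058,0,0.022,0],
  ],
)

```text
clock: 11.15
eef_pos: [0.4621, -0.1342, 0.1471]
tool_rot: [0.035, 0.712, 0.033, -0.701]
wrist_force: [-0.4, 1.0, 1.5]
grip_width: 0.0002
```

```bash
python3 - <<'E'
from h import *
wpos()
E
```

```text
warmer [-0.0366  0.0714  0.1471] F [-0.4  1.   1.5]
```

servo_tool(
  moves=[
    [0,0.005,0,0.002,0],
    [0,0.01,0,0.002,0],
    [0,0.014,0,0.002,0],
    [0,0.014,0,0.002,0],
  ],
)

```text
clock: 11.55
eef_pos: [0.4606, -0.1349, 0.1337]
tool_rot: [0.036, 0.711, 0.033, -0.701]
wrist_force: [-3.0, 0.2, 9.4]
grip_width: 0.0004
```

```bash
python3 - <<'E'
from h import *
wpos()
E
```

```text
warmer [-0.0382  0.0708  0.1337] F [-3.   0.2  9.4]
```

Contact at 0.1337, with the shut height expected at 0.1335. Pressing a bit more to be sure.

servo_tool(
  moves=[
    [0,0.001,0,0,0],
    [0,0.0025,0,0,0],
    [0,0.0025,0,0,0],
  ],
)

```text
clock: 11.85
eef_pos: [0.4607, -0.1349, 0.1335]
tool_rot: [0.037, 0.711, 0.032, -0.702]
wrist_force: [-11.2, 2.9, 30.8]
grip_width: 0.0001
```

servo_tool(
  moves=[
    [0,-0.03,0,0,0],
    [0,-0.08,0,0,0],
    [0,-0.13,0,0,0],
    [0,-0.17,0,0,0],
  ],
)

```text
clock: 12.25
eef_pos: [0.4593, -0.1335, 0.3062]
tool_rot: [0.037, 0.712, 0.032, -0.701]
wrist_force: [0.4, -0.9, -0.1]
grip_width: 0.0006
```

```bash
python3 - <<'E'
from h import *
from cell import get_image
wpos()
d=get_image("scene"); crop(d,240,60,400,220,4,"pics/s5.png")
P=pts(d).reshape(-1,3)
a=np.radians(5.2); ex=np.array([np.cos(a),np.sin(a)]);ey=np.array([-ex[1],ex[0]]); c=np.array([.505,-.202])
q=np.c_[(P[:,:2]-c)@ex,(P[:,:2]-c)@ey,P[:,2]]
m=(abs(q[:,0])<.085)&(abs(q[:,1])<.095)&(q[:,2]<.122)&(q[:,2]>.08); print(m.sum())
k=q[m]; k=k[abs(k[:,2]-np.median(k[:,2]))<.006]
print(np.linalg.lstsq(np.c_[k[:,:2],np.ones(len(k))],k[:,2],rcond=None)[0])
plan([.497,.2455,.28],(np.cos(np.radians(105)),np.sin(np.radians(105))))
E
```

```text
warmer [-0.0393  0.0723  0.3062] F [ 0.4 -0.9 -0.1]
1622
[ 0.00139423 -0.00043964  0.11008417]
clk 12.3 pos [ 0.4627 -0.1337  0.3119] x [ 0.023 -0.011 -1.   ] y [ 0.098 -0.995  0.014] q [ 1.11  0.18 -0.98  1.89  0.18  1.13 -1.41] F [ 2.7 -0.1  3.8] g 0.0005
 shift(tool) [ 0.0284 -0.3744 -0.0708] twist [-0.163  2.979]
```

View pics/s5.png

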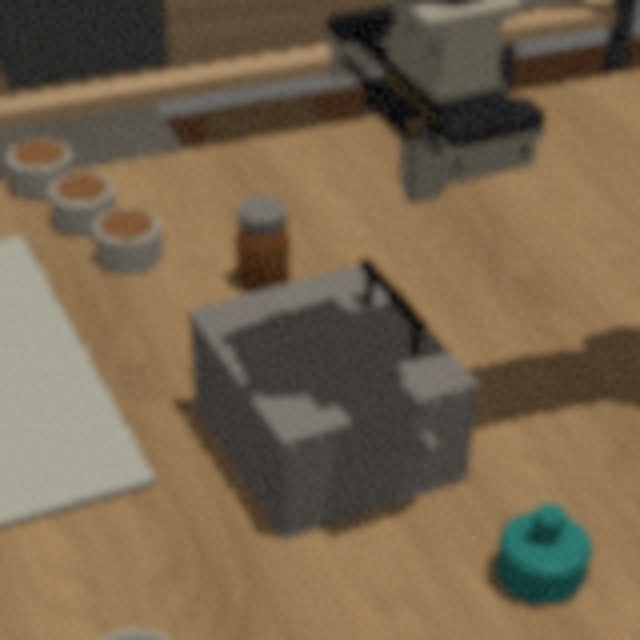

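Scene shows the lid flat on the box. A plane fit gives a slope of 0.0014 rad and a top face at 0.110 m, so it's shut. Now over to the timer.

servo_tool(
  moves=[
    [25,0,-0.04,-0.007,0],
    [25,0,-0.08,-0.015,0],
    [25,0,-0.12,-0.022,0],
    [25,0,-0.16,-0.03,0],
    [25,0,-0.2,-0.037,0],
  ],
)

```text
clock: 12.8
eef_pos: [0.4802, 0.0703, 0.3103]
tool_rot: [0.039, 0.715, 0.03, -0.698]
wrist_force: [0.9, -0.4, 0.3]
grip_width: 0.0229
```

servo_tool(
  moves=[
    [25,0,-0.04,-0.007,0],
    [25,0,-0.08,-0.015,0],
    [25,0,-0.11,-0.022,0],
    [25,0,-0.13,-0.03,0],
    [25,0,-0.13,-0.03,0],
  ],
)

```text
clock: 13.3
eef_pos: [0.4973, 0.2065, 0.3093]
tool_rot: [0.04, 0.715, 0.033, -0.697]
wrist_force: [-0.6, 0.2, -0.7]
grip_width: 0.0232
```

servo_tool(
  moves=[
    [25,0,0,0,0],
    [25,0,0,0,0],
  ],
)

```text
clock: 13.5
eef_pos: [0.4974, 0.2058, 0.309]
tool_rot: [0.04, 0.715, 0.033, -0.697]
wrist_force: [-0.8, -0.9, 0.4]
grip_width: 0.0229
```

```bash
python3 - <<'E'
from h import *
from cell import get_image
plan([.497,.2455,.2],(np.cos(np.radians(105)),np.sin(np.radians(105))))
d=get_image("wrist"); np.savez("pics/w5.npz",**d); cv2.imwrite("pics/w5.png",d["pixels"][:,:,::-1])
E
```

```text
clk 13.5 pos [0.4974 0.2058 0.309 ] x [ 0.025 -0.009 -1.   ] y [ 0.102 -0.995  0.012] q [ 0.4   0.37 -1.06  1.77  0.37  1.2  -2.24] F [-0.8 -0.9  0.4] g 0.0229
 shift(tool) [ 0.1086 -0.0408 -0.001 ] twist [-0.159  2.982]
```

View pics/w5.png

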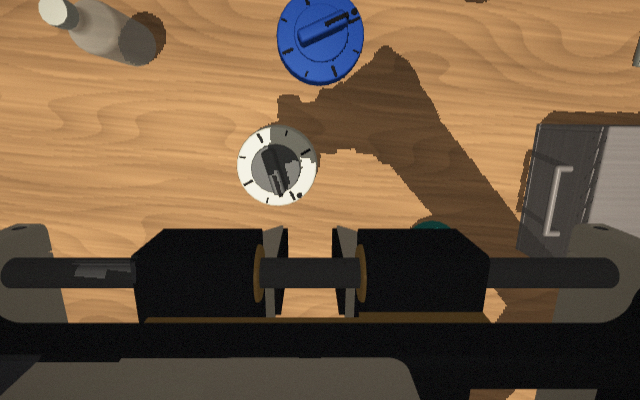

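Wrist view: timer at (277,166), dark-striped pointer end at (283,195), zero dot at (299,195). The blue timer is away at (320,38). j7 is near its limit, so I'll use the half-turned grasp. Measuring in a crop first.

```bash
python3 - <<'E'
from h import *
d=load("pics/w5.npz"); crop(d,230,115,330,215,8,"pics/w5c.png")
P=pts(d)[115:215,230:330].reshape(-1,3)
for lo,hi,n in ((.037,.047,"drum"),(.079,.09,"bar"),(.05,.06,"disc"),(-.01,.01,"table")):
    m=(P[:,2]>lo)&(P[:,2]<hi); k=P[m]; print(n,m.sum(),k.mean(0).round(4),np.median(k[:,2]).round(4),cv2.minEnclosingCircle(k[:,:2].astype(np.float32)))
    if n=="bar":
        r=cv2.minAreaRect(k[:,:2].astype(np.float32)); print(r); np.save("pics/bar.npy",k)
        w,v=np.linalg.eigh(np.cov(k[:,:2].T)); print(np.degrees(np.arctan2(v[1,1],v[0,1])))
E
```

```text
drum 3046 [0.502  0.2441 0.0414] 0.0414 ((0.49787193536758423, 0.24472495913505554), 0.050393328070640564)
bar 581 [0.4987 0.2444 0.0841] 0.0842 ((0.4976763129234314, 0.24293389916419983), 0.0272901002317667)
((0.49714604020118713, 0.2442324310541153), (0.054354846477508545, 0.014028809033334255), 22.212129592895508)
-157.64550996657644
disc 1240 [0.5004 0.2438 0.0554] 0.0554 ((0.49828922748565674, 0.24481606483459473), 0.029974650591611862)
table 4867 [ 0.4936  0.2395 -0.0006] -0.0006 ((0.4910595118999481, 0.24411988258361816), 0.09741025418043137)
```

View pics/w5c.png

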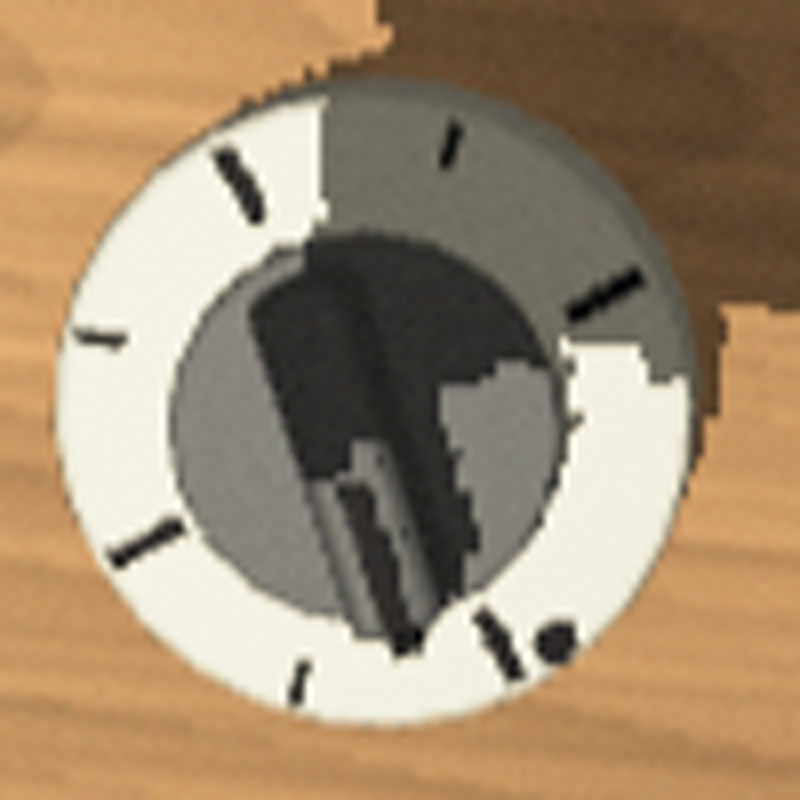

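```bash
python3 - <<'E'
from h import *
d=load("pics/w5.npz")
M=dict(m0=[(485,615),(517,678)],m10=[(183,523),(115,560)],m20=[(258,218),(222,153)],m30=[(572,315),(640,275)])
W={}
for n,l in M.items():
    W[n]=[onplane(d,230+u/8-.5+.06,115+v/8-.5+.06,.0414) for u,v in l]
    a,b=W[n]; print(n,a.round(4),b.round(4),"dir",np.degrees(np.arctan2(b[1]-a[1],b[0]-a[0])).round(1))
for a,b,o in(("m0","m20",0),("m10","m30",90)):
    p=np.mean(W[a],0)-np.mean(W[b],0); print(np.degrees(np.arctan2(p[1],p[0]))+o, (np.mean(W[a],0)+np.mean(W[b],0))/2)
k=np.load("pics/bar.npy"); r=cv2.minAreaRect(k[:,:2].astype(np.float32)); print(r)
E
```

```text
m0 [0.4684 0.2246 0.0414] [0.4586 0.2186 0.0414] dir -148.5
m10 [0.4784 0.273  0.0414] [0.4714 0.2833 0.0414] dir 124.2
m20 [0.5269 0.2646 0.0414] [0.5361 0.2706 0.0414] dir 33.5
m30 [0.517  0.2155 0.0414] [0.5242 0.2057 0.0414] dir -53.9
-145.94760275712224 [0.49748688 0.24461621 0.0414    ]
214.03264675888806 [0.49775698 0.2443711  0.0414    ]
((0.49714604020118713, 0.2442324310541153), (0.054354846477508545, 0.014028809033334255), 22.212129592895508)
```

servo_tool(
  moves=[
    [30,0,0,0,0.14],
    [30,0,0,0,0.28],
    [30,0,0,0,0.42],
    [30,0,0,0,0.56],
    [30,0,0,0,0.7],
  ],
)

```text
clock: 14.05
eef_pos: [0.4957, 0.2023, 0.3008]
tool_rot: [-0.145, 0.695, -0.161, -0.685]
wrist_force: [-0.6, 0.2, -0.7]
grip_width: 0.0276
```

servo_tool(
  moves=[
    [30,0,0,0,0.14],
    [30,0,0,0,0.28],
    [30,0,0,0,0.42],
    [30,0,0,0,0.56],
    [30,0,0,0,0.7],
  ],
)

```text
clock: 14.55
eef_pos: [0.4939, 0.1979, 0.29]
tool_rot: [0.231, -0.656, 0.265, 0.668]
wrist_force: [-0.2, -0.4, -1.7]
grip_width: 0.0278
```

servo_tool(
  moves=[
    [30,0,0,0,0.14],
    [30,0,0,0,0.28],
    [30,0,0,0,0.42],
    [30,0,0,0,0.56],
    [30,0,0,0,0.7],
  ],
)

```text
clock: 15.05
eef_pos: [0.502, 0.1929, 0.2798]
tool_rot: [0.423, -0.549, 0.456, 0.559]
wrist_force: [8.1, -52.0, 28.6]
grip_width: 0.0275
```

```bash
python3 - <<'E'
from h import *
plan([.4976,.2445,.2],(np.cos(np.radians(112.2)),np.sin(np.radians(112.2))))
E
```

```text
clk 15.05 pos [0.502  0.1929 0.2798] x [-0.04  -0.027 -0.999] y [-0.973 -0.227  0.045] q [-1.4   0.84  1.57  1.81 -0.81  1.44 -2.57] F [  8.1 -52.   28.6] g 0.0275
 shift(tool) [ 0.0785 -0.011   0.0526] twist [ 1.412 -1.729]
```

```bash
python3 - <<'E'
from h import *
from cell import get_image,readout
s=readout.get_state(); print(s["joints"],s["joint_vel"],s["tau"],s["wrist_force"])
d=get_image("scene"); cv2.imwrite("pics/s6.png",d["pixels"][:,:,::-1])
s=readout.get_state(); print(s["joints"],s["joint_vel"],s["wrist_force"])
E
```

```text
[-1.39675948  0.83866994  1.5651126   1.80540037 -0.81382972  1.4387476
 -2.57167371] [ 0.58082754  1.11552745  0.03743528  0.01452054 -1.45532609  0.73864942
 -0.0812108 ] [-24.82707739 -25.03115058  58.11941028 -16.49791718  -4.15172428
   1.26076933   0.24441864] [  8.07747959 -51.96541054  28.55705475]
[-1.39160169  0.85570856  1.5561293   1.80839994 -0.81997896  1.44112554
 -2.57220728] [-0.02660345 -0.1171052  -0.08866571  0.03827911  0.18580807 -0.09091293
  0.01618814] [-2.41805475  6.49301931 -8.9772654 ]
```

View pics/s6.png

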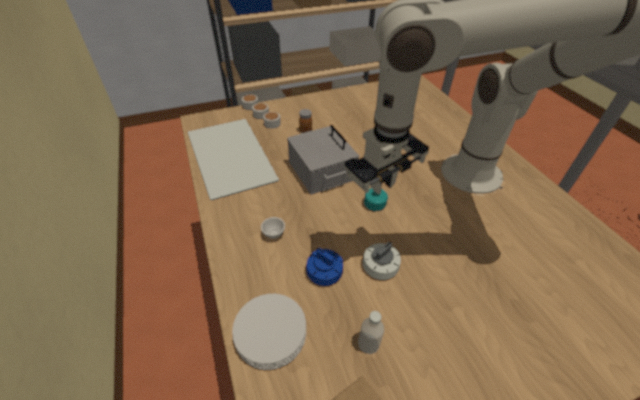

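The pictures show everything in place and no contact. The jolt was joints 3 and 7 reaching their end stops: j7 decreases with +twist. I'm unwinding the other way in small steps and watching the joints.

servo_tool(
  moves=[
    [30,0,0,0,0],
    [30,0,0,0,-0.05],
    [30,0,0,0,-0.1],
  ],
)

```text
clock: 15.4
eef_pos: [0.5006, 0.1914, 0.2726]
tool_rot: [0.392, -0.567, 0.432, 0.581]
wrist_force: [0.3, -0.4, -0.3]
grip_width: 0.0276
```

```bash
cat > j.py <<'E'
from h import *
plan([.4976,.2445,.3],(np.cos(np.radians(112.2)),np.sin(np.radians(112.2))))
E
python3 j.py
```

```text
clk 15.4 pos [0.5006 0.1914 0.2726] x [-0.05  -0.035 -0.998] y [-0.946 -0.32   0.058] q [-1.39  0.83  1.54  1.81 -0.8   1.42 -2.49] F [ 0.3 -0.4 -0.3] g 0.0276
 shift(tool) [-0.029  -0.0125  0.0508] twist [ 1.509 -1.632]
```

servo_tool(
  moves=[
    [30,0,0,0,-0.12],
    [30,0,0,0,-0.24],
    [30,0,0,0,-0.36],
    [30,0,0,0,-0.48],
    [30,0,0,0,-0.6],
  ],
)

```text
clock: 15.9
eef_pos: [0.5016, 0.1895, 0.2752]
tool_rot: [0.207, -0.659, 0.238, 0.683]
wrist_force: [-0.3, -0.1, 0.7]
grip_width: 0.0278
```

```bash
python3 j.py
```

```text
clk 15.9 pos [0.5016 0.1895 0.2752] x [-0.046 -0.03  -0.998] y [-0.597 -0.801  0.052] q [-1.38  0.7   1.42  1.81 -0.68  1.33 -1.98] F [-0.3 -0.1  0.7] g 0.0278
 shift(tool) [-0.0263 -0.0404  0.0366] twist [-1.029  2.113]
```

servo_tool(
  moves=[
    [30,0,0,0,-0.12],
    [30,0,0,0,-0.24],
    [30,0,0,0,-0.36],
    [30,0,0,0,-0.48],
    [30,0,0,0,-0.6],
  ],
)

```text
clock: 16.4
eef_pos: [0.5026, 0.1874, 0.2778]
tool_rot: [0.004, -0.692, 0.023, 0.722]
wrist_force: [0.2, 0.3, -0.1]
grip_width: 0.0273
```

servo_tool(
  moves=[
    [30,0,0,0,-0.12],
    [30,0,0,0,-0.24],
    [30,0,0,0,-0.36],
    [30,0,0,0,-0.45],
    [30,0,0,0,-0.45],
  ],
)

```text
clock: 16.9
eef_pos: [0.5037, 0.1855, 0.2804]
tool_rot: [-0.149, -0.677, -0.14, 0.707]
wrist_force: [0.7, 0.1, 0.6]
grip_width: 0.0276
```

```bash
python3 j.py
```

```text
clk 16.9 pos [0.5037 0.1855 0.2804] x [-0.039 -0.021 -0.999] y [ 0.4   -0.917  0.003] q [-1.29  0.49  1.18  1.81 -0.47  1.22 -1.12] F [0.7 0.1 0.6] g 0.0276
 shift(tool) [-0.0206 -0.0564 -0.0171] twist [ 0.023 -3.118]
```

servo_tool(
  moves=[
    [30,0,0,0,-0.13],
    [30,0,0,0,-0.26],
    [30,0,0,0,-0.39],
    [30,0,0,0,-0.52],
    [30,0,0,0,-0.65],
  ],
)

```text
clock: 17.4
eef_pos: [0.5044, 0.1842, 0.282]
tool_rot: [-0.357, -0.595, -0.359, 0.624]
wrist_force: [-0.0, -0.1, -0.2]
grip_width: 0.0274
```

servo_tool(
  moves=[
    [30,0,0,0,-0.13],
    [30,0,0,0,-0.26],
    [30,0,0,0,-0.39],
    [30,0,0,0,-0.52],
    [30,0,0,0,-0.65],
  ],
)

```text
clock: 17.9
eef_pos: [0.5053, 0.1827, 0.2838]
tool_rot: [0.529, 0.451, 0.54, -0.475]
wrist_force: [-0.5, -0.8, -0.0]
grip_width: 0.0275
```

```bash
python3 j.py
```

```text
clk 17.9 pos [0.5053 0.1827 0.2838] x [-0.034 -0.016 -0.999] y [ 0.989  0.142 -0.035] q [-1.09  0.35  0.87  1.8  -0.28  1.16  0.01] F [-0.5 -0.8 -0. ] g 0.0275
 shift(tool) [-0.0169  0.0006 -0.062 ] twist [ 1.326 -1.816]
```

servo_tool(
  moves=[
    [30,0,0,-0.01,-0.13],
    [30,0,0,-0.02,-0.26],
    [30,0,0,-0.03,-0.39],
    [30,0,0,-0.04,-0.52],
    [30,0,0,-0.05,-0.65],
  ],
)

```text
clock: 18.4
eef_pos: [0.499, 0.2312, 0.2851]
tool_rot: [0.646, 0.259, 0.662, -0.276]
wrist_force: [0.3, 0.1, -1.4]
grip_width: 0.0275
```

servo_tool(
  moves=[
    [30,0,0,0,-0.13],
    [30,0,0,0,-0.26],
    [30,0,0,0,-0.39],
    [30,0,0,0,-0.52],
    [30,0,0,0,-0.65],
  ],
)

```text
clock: 18.9
eef_pos: [0.5001, 0.2297, 0.287]
tool_rot: [0.696, 0.04, 0.715, -0.049]
wrist_force: [0.7, 0.2, -0.7]
grip_width: 0.0274
```

```bash
python3 j.py
```

```text
clk 18.9 pos [0.5001 0.2297 0.287 ] x [-0.027 -0.012 -1.   ] y [ 0.125  0.992 -0.015] q [-0.95  0.31  0.58  1.77 -0.18  1.15  1.14] F [ 0.7  0.2 -0.7] g 0.0274
 shift(tool) [-0.0131  0.0142 -0.0046] twist [-0.513  2.628]
```

servo_tool(
  moves=[
    [30,0,0.005,0,-0.13],
    [30,0,0.01,-0.003,-0.26],
    [30,0,0.014,-0.0046,-0.39],
    [30,0,0.014,-0.0046,-0.513],
    [30,0,0.014,-0.0046,-0.513],
  ],
)

```text
clock: 19.4
eef_pos: [0.4982, 0.2429, 0.2887]
tool_rot: [0.685, -0.137, 0.703, 0.133]
wrist_force: [0.1, 0.3, 0.4]
grip_width: 0.0273
```

servo_tool(
  moves=[
    [30,0,0,0,0],
    [30,0,0,0,0],
  ],
)

```text
clock: 19.6
eef_pos: [0.4989, 0.242, 0.2897]
tool_rot: [0.686, -0.135, 0.702, 0.132]
wrist_force: [0.6, 0.3, -0.1]
grip_width: 0.0271
```

```bash
python3 j.py; python3 - <<'E'
from h import *
from cell import get_image
d=get_image("wrist"); np.savez("pics/w7.npz",**d); cv2.imwrite("pics/w7.png",d["pixels"][:,:,::-1])
P=pts(d).reshape(-1,3); P=P[np.hypot(P[:,0]-.4976,P[:,1]-.2445)<.06]
for lo,hi,n in ((.037,.047,"drum"),(.079,.09,"bar"),(.05,.06,"disc")):
    m=(P[:,2]>lo)&(P[:,2]<hi); k=P[m]; print(n,m.sum(),np.median(k[:,2]).round(4),cv2.minEnclosingCircle(k[:,:2].astype(np.float32)))
    if n=="bar": print(cv2.minAreaRect(k[:,:2].astype(np.float32)))
E
```

```text
clk 19.6 pos [0.4989 0.242  0.2897] x [-0.022 -0.009 -1.   ] y [-0.371  0.929 -0.   ] q [-0.9   0.3   0.49  1.76 -0.15  1.15  1.59] F [ 0.6  0.3 -0.1] g 0.0271
 shift(tool) [-0.0103  0.0028 -0.0005] twist [-0.007  3.134]
drum 3282 0.0412 ((0.49706536531448364, 0.24441520869731903), 0.0501650832593441)
bar 620 0.084 ((0.4960969090461731, 0.2431023120880127), 0.02694334276020527)
((0.49560117721557617, 0.24383248388767242), (0.05328550562262535, 0.013012167997658253), 21.815399169921875)
disc 1447 0.0552 ((0.49716106057167053, 0.24462895095348358), 0.03001827374100685)
```

View pics/w7.png

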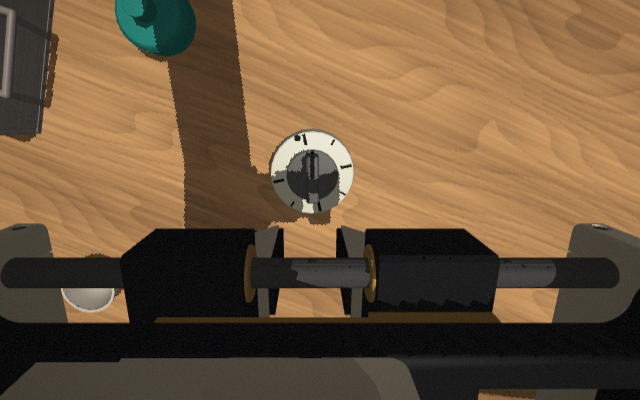

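Wrist view: the bar is vertical at (313,178), aligned with the gripper's symmetry plane. Opposite-side views agree on the centre to about 1 mm. Descending.

```bash
cat > k.py <<'E'
from h import *
import sys
plan([.4974,.2445,float(sys.argv[1])],(np.cos(np.radians(112.0)),np.sin(np.radians(112.0))))
E
python3 k.py .12
```

```text
clk 19.65 pos [0.4987 0.2423 0.2894] x [-0.022 -0.009 -1.   ] y [-0.372  0.928 -0.   ] q [-0.9   0.3   0.49  1.76 -0.15  1.15  1.59] F [ 0.5 -0.3 -0.7] g 0.0278
 shift(tool) [0.1693 0.0025 0.0037] twist [-3.000e-03  3.139e+00]
```

servo_tool(
  moves=[
    [30,0.04,0.0025,0.001,0],
    [30,0.08,0.0025,0.002,0],
    [30,0.12,0.0025,0.003,0],
    [30,0.15,0.0025,0.0037,0],
    [30,0.15,0.0025,0.0037,0],
  ],
)

```text
clock: 20.15
eef_pos: [0.4948, 0.243, 0.1354]
tool_rot: [0.683, -0.136, 0.705, 0.131]
wrist_force: [-1.3, 0.1, 0.0]
grip_width: 0.0273
```

```bash
python3 k.py .115
```

```text
clk 20.15 pos [0.4948 0.243  0.1354] x [-0.029 -0.014 -0.999] y [-0.371  0.929 -0.002] q [-0.84  0.49  0.43  1.89 -0.26  0.85  1.68] F [-1.3  0.1  0. ] g 0.0273
 shift(tool) [0.0203 0.0004 0.0036] twist [-0.004  3.137]
```

servo_tool(
  moves=[
    [30,0.008,0.0004,0.0036,0],
    [30,0.016,0.0004,0.0036,0],
    [30,0.02,0.0004,0.0036,0],
    [30,0.02,0.0004,0.0036,0],
  ],
)

```text
clock: 20.55
eef_pos: [0.4976, 0.2446, 0.1156]
tool_rot: [0.683, -0.136, 0.705, 0.131]
wrist_force: [-1.2, -0.4, -0.7]
grip_width: 0.0275
```

```bash
python3 k.py .085;  python3 - <<'E'
from h import *
from cell import get_image
d=get_image("wrist"); np.savez("pics/w8.npz",**d); cv2.imwrite("pics/w8.png",d["pixels"][:,:,::-1])
E
```

```text
clk 20.55 pos [0.4976 0.2446 0.1156] x [-0.029 -0.013 -0.999] y [-0.371  0.929 -0.002] q [-0.83  0.52  0.42  1.9  -0.28  0.82  1.69] F [-1.2 -0.4 -0.7] g 0.0275
 shift(tool) [0.0305 0.     0.0008] twist [-0.004  3.137]
```

View pics/w8.png

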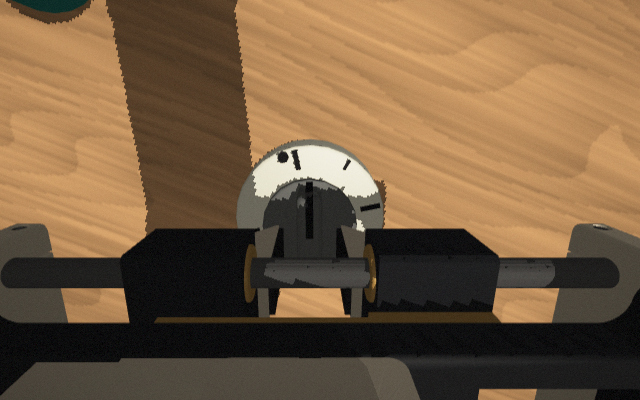

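Bar (x≈309) is centred between the fingers (275–345). Lowering around the bar.

servo_tool(
  moves=[
    [30,0.01,0,0.0005,0],
    [30,0.02,0,0.001,0],
    [30,0.03,0,0.001,0],
    [30,0.031,0,0.001,0],
    [30,0.031,0,0.001,0],
  ],
)

```text
clock: 21.1
eef_pos: [0.4973, 0.2442, 0.0841]
tool_rot: [0.683, -0.136, 0.706, 0.13]
wrist_force: [0.3, -0.8, -0.1]
grip_width: 0.0281
```

servo_tool(
  moves=[
    [30,0.001,0,0,0],
    [30,0.003,0,0,0],
    [30,0.004,0,0,0],
    [30,0.004,0,0,0],
  ],
)

```text
clock: 21.5
eef_pos: [0.4976, 0.2443, 0.0805]
tool_rot: [0.683, -0.136, 0.705, 0.131]
wrist_force: [-0.3, -0.6, 4.2]
grip_width: 0.0273
```

```bash
python3 k.py .08
```

```text
clk 21.5 pos [0.4976 0.2443 0.0805] x [-0.029 -0.014 -0.999] y [-0.37   0.929 -0.002] q [-0.81  0.58  0.39  1.91 -0.31  0.75  1.71] F [-0.3 -0.6  4.2] g 0.0273
 shift(tool) [ 0.0005  0.0002 -0.0001] twist [-0.005  3.137]
```

servo_tool(
  moves=[
    [30,0.0015,0,0,0],
    [30,0.003,0,0,0],
    [30,0.0045,0,0,0],
    [30,0.0045,0,0,0],
  ],
)

```text
clock: 21.9
eef_pos: [0.4977, 0.2443, 0.0769]
tool_rot: [0.683, -0.136, 0.705, 0.131]
wrist_force: [-2.3, -1.2, 11.1]
grip_width: 0.0274
```

servo_tool(
  moves=[
    [20,0.0015,0,0,0],
    [14,0.0015,0,0,0],
    [10,0.0015,0,0,0],
    [10,0.0015,0,0,0],
    [10,0.0015,0,0,0],
  ],
  grip_force=15,
)

```text
clock: 22.4
eef_pos: [0.4991, 0.245, 0.077]
tool_rot: [0.685, -0.136, 0.704, 0.131]
wrist_force: [-1.1, -1.0, 11.9]
grip_width: 0.0137
```

servo_tool(
  moves=[
    [10,0.0012,0,0,0],
    [10,0.0012,0,0,0],
    [10,0.0012,0,0,0],
  ],
  grip_force=45,
)

```text
clock: 22.7
eef_pos: [0.4991, 0.245, 0.0768]
tool_rot: [0.685, -0.135, 0.704, 0.131]
wrist_force: [-3.0, -1.7, 11.4]
grip_width: 0.0141
```

```bash
python3 k.py .08; python3 - <<'E'
from cell import readout
print(readout.get_state()["wrist_torque"])
E
```

```text
clk 22.7 pos [0.4991 0.245  0.0768] x [-0.026 -0.011 -1.   ] y [-0.371  0.929 -0.   ] q [-0.81  0.58  0.39  1.91 -0.32  0.74  1.72] F [-3.  -1.7 11.4] g 0.0141
 shift(tool) [-0.0031  0.0002 -0.0019] twist [-0.004  3.137]
[-0.21845958  0.61924916  0.0834259 ]
```

servo_tool(
  moves=[
    [10,0.0012,0,-0.0005,0.0],
    [10,0.0015,0,-0.001,0.06],
    [10,0.0015,0,-0.001,0.14],
    [10,0.0015,0,-0.001,0.22],
  ],
)

```text
clock: 23.1
eef_pos: [0.4991, 0.245, 0.0768]
tool_rot: [0.696, -0.058, 0.714, 0.053]
wrist_force: [-1.9, -2.0, 11.0]
grip_width: 0.0137
```

```bash
cat > m.py <<'E'
from h import *
from cell import readout
s=readout.get_state(); Rm=q2R(s["tool_rot"]); y=Rm[:,1]
a=np.degrees(np.arctan2(y[1],y[0])); print("clk",s["clock"],"pointer",round((a+90)%360,2),"remaining rad",round(np.radians((a+90)%360-124.05),3),"pos",s["eef_pos"].round(4) if hasattr(s["eef_pos"],"round") else s["eef_pos"],"toolF",(Rm.T@np.array(s["wrist_force"])).round(1),"Tz",np.round((Rm.T@np.array(s["wrist_torque"])),2),"shift to axis",(Rm.T@(np.array([.4974,.2445,0])-s["eef_pos"]))[1:].round(4),"q",np.round(s["joints"],2),"x",Rm[:,0].round(3))
E
python3 m.py
```

```text
clk 23.1 pointer 189.0 remaining rad 1.134 pos [0.4991 0.245  0.0768] toolF [-11.   -1.8  -2.5] Tz [-0.18  0.32 -0.09] shift to axis [0.0002 0.0002] q [-0.85  0.59  0.45  1.91 -0.37  0.75  1.54] x [-0.024 -0.009 -1.   ]
```

```bash
python3 - <<'E'
from h import *
from cell import get_image
d=get_image("wrist"); np.savez("pics/w9.npz",**d); crop(d,220,110,400,240,4,"pics/w9.png")
E
```

```text
(no output)
```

View pics/w9.png

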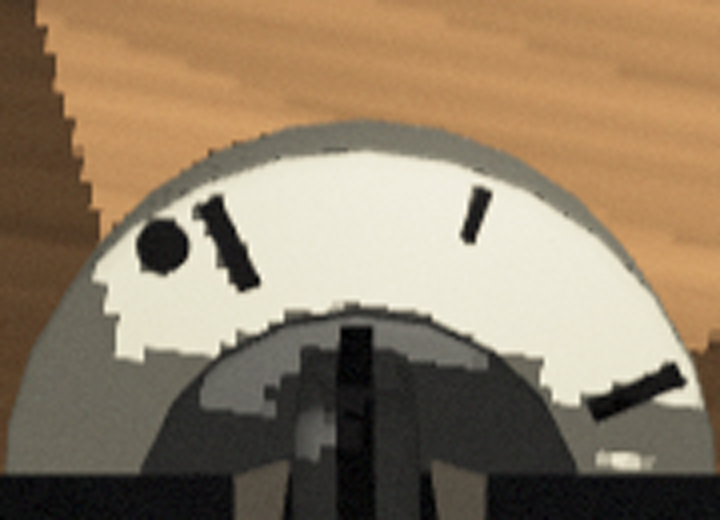

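```bash
cat > z.py <<'E'
from h import *
def mark(d,x0,y0,s,l,h=.0414):
    w=[onplane(d,x0+u/s-.44,y0+v/s-.44,h) for u,v in l]; m=(w[0]+w[1])/2; c=np.array([.4976,.2445])
    print("ends",w[0][:2].round(4),w[1][:2].round(4),"radial angle of mark",np.degrees(np.arctan2(m[1]-c[1],m[0]-c[0])).round(1),"r",np.hypot(*(m[:2]-c)).round(4))
E
python3 - <<'E'
from z import *
d=load("pics/w9.npz")
mark(d,220,110,4,[(250,285),(210,202)]); mark(d,220,110,4,[(590,410),(683,372)])
d=load("pics/w5.npz"); mark(d,230,115,8,[(485,615),(517,678)]); mark(d,230,115,8,[(183,523),(115,560)])
E
```

```text
ends [0.4689 0.2255] [0.4588 0.2188] radial angle of mark -146.5 r 0.0405
ends [0.4787 0.2734] [0.4715 0.2847] radial angle of mark 123.1 r 0.0412
ends [0.4684 0.2246] [0.4586 0.2186] radial angle of mark -146.2 r 0.0411
ends [0.4784 0.273 ] [0.4714 0.2833] radial angle of mark 124.0 r 0.0406
```

The crop shows the zero mark and the 10-minute mark within 1 mm and 1° of their earlier places, and the pointer moving. The drum holds, so I continue.

servo_tool(
  moves=[
    [10,0.0015,0,0,0.09],
    [10,0.002,0,0,0.18],
    [10,0.002,0,0,0.27],
    [10,0.002,0,0,0.36],
    [10,0.002,0,0,0.45],
  ],
)

```text
clock: 23.65
eef_pos: [0.4991, 0.2449, 0.076]
tool_rot: [0.691, 0.102, 0.707, -0.11]
wrist_force: [-3.3, -2.4, 12.8]
grip_width: 0.0139
```

```bash
python3 m.py
```

```text
clk 23.65 pointer 162.78 remaining rad 0.676 pos [0.4991 0.2449 0.076 ] toolF [-12.7  -3.5  -2.7] Tz [-0.21  0.63 -0.39] shift to axis [0.0003 0.0001] q [-0.93  0.62  0.56  1.92 -0.46  0.77  1.16] x [-0.025 -0.009 -1.   ]
```

servo_tool(
  moves=[
    [10,0.0012,0,0,0.09],
    [10,0.0015,0,0,0.18],
    [10,0.0015,0,0,0.27],
    [10,0.0015,0,0,0.36],
    [10,0.0015,0,0,0.45],
  ],
)

```text
clock: 24.15
eef_pos: [0.4993, 0.245, 0.0758]
tool_rot: [0.65, 0.255, 0.664, -0.266]
wrist_force: [-3.9, -2.3, 13.4]
grip_width: 0.0138
```

```bash
python3 m.py
```

```text
clk 24.15 pointer 136.81 remaining rad 0.223 pos [0.4993 0.245  0.0758] toolF [-13.3  -4.6  -1.4] Tz [-0.22  0.45 -0.53] shift to axis [ 0.     -0.0001] q [-1.01  0.65  0.67  1.92 -0.56  0.79  0.79] x [-0.025 -0.007 -1.   ]
```

servo_tool(
  moves=[
    [10,0.0012,0,0,0.08],
    [10,0.0012,0,0,0.16],
    [10,0.0012,0,0,0.223],
    [10,0.0012,0,0,0.223],
  ],
)

```text
clock: 24.55
eef_pos: [0.4994, 0.245, 0.0758]
tool_rot: [0.617, 0.326, 0.631, -0.338]
wrist_force: [-4.2, -1.8, 13.2]
grip_width: 0.0138
```

```bash
python3 m.py; python3 - <<'E'
from h import *
from cell import get_image
d=get_image("wrist"); np.savez("pics/w10.npz",**d); crop(d,220,110,400,240,4,"pics/w10.png")
E
```

```text
clk 24.55 pointer 123.93 remaining rad -0.002 pos [0.4994 0.245  0.0758] toolF [-13.1  -4.8  -1. ] Tz [-0.04  0.35 -0.62] shift to axis [-0.0001 -0.0001] q [-1.05  0.67  0.72  1.92 -0.61  0.81  0.61] x [-0.025 -0.007 -1.   ]
```

View pics/w10.png

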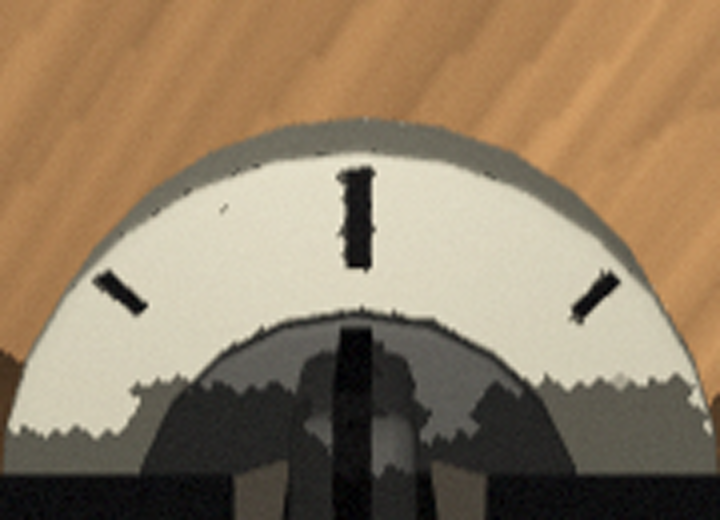

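Pointer stripe (352,390) lines up with the long 10-minute mark (358,220). Relieving the side load, then opening while still pressed.

servo_tool(
  moves=[
    [10,0.0012,-0.0004,0,0],
    [10,0.0012,-0.0004,0,0],
    [20,0.0012,-0.0004,0,0],
    [28,0.0012,-0.0004,0,0],
    [30,0.0012,-0.0004,0,0],
  ],
  grip_force=15,
)

```text
clock: 25.1
eef_pos: [0.4971, 0.2431, 0.0755]
tool_rot: [0.616, 0.325, 0.632, -0.339]
wrist_force: [-9.3, -5.0, 19.2]
grip_width: 0.0264
```

```bash
python3 m.py
```

```text
clk 25.1 pointer 123.96 remaining rad -0.002 pos [0.4971 0.2431 0.0755] toolF [-18.9 -11.   -1.3] Tz [-0.01  0.1  -2.04] shift to axis [ 0.0031 -0.0002] q [-1.05  0.67  0.72  1.92 -0.61  0.81  0.61] x [-0.029 -0.007 -1.   ]
```

servo_tool(
  moves=[
    [30,-0.003,0,0,0],
    [30,-0.007,0,0,0],
    [30,-0.01,0,0,0],
  ],
)

```text
clock: 25.4
eef_pos: [0.4974, 0.2433, 0.0856]
tool_rot: [0.616, 0.325, 0.632, -0.339]
wrist_force: [0.8, -0.4, -0.2]
grip_width: 0.0273
```

```bash
python3 m.py; python3 - <<'E'
from h import *
from cell import get_image
d=get_image("wrist"); np.savez("pics/w11.npz",**d); crop(d,220,110,400,240,4,"pics/w11.png")
E
```

```text
clk 25.4 pointer 123.96 remaining rad -0.002 pos [0.4974 0.2433 0.0856] toolF [0.2 0.4 0.7] Tz [-0.03 -0.09  0.23] shift to axis [ 0.0031 -0.0001] q [-1.06  0.66  0.74  1.92 -0.6   0.83  0.6 ] x [-0.029 -0.007 -1.   ]
```

View pics/w11.png

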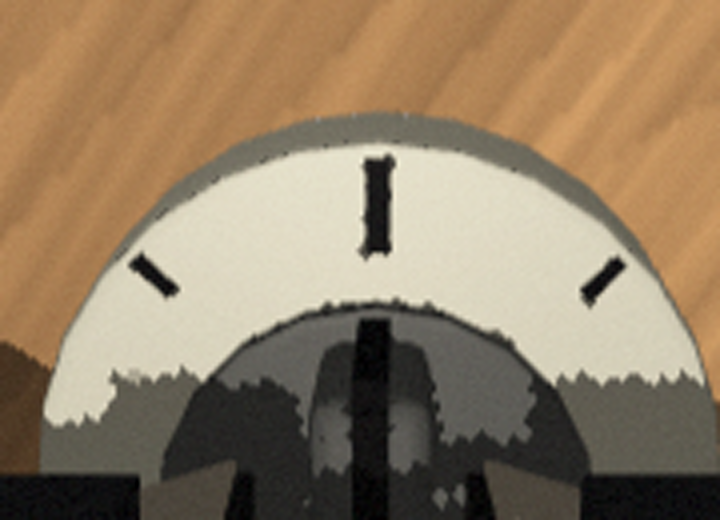

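Released cleanly: stripe at (372,390), mark at (378,205). Rising clear.

servo_tool(
  moves=[
    [30,-0.02,0,0,0],
    [30,-0.05,0,0,0],
    [30,-0.09,0,0,0],
    [30,-0.13,0,0,0],
    [30,-0.17,0,0,0],
  ],
)

```text
clock: 25.95
eef_pos: [0.5024, 0.2446, 0.257]
tool_rot: [0.616, 0.325, 0.632, -0.339]
wrist_force: [0.1, -0.1, -0.2]
grip_width: 0.0276
```

servo_tool(
  moves=[
    [30,-0.02,0,0,0],
    [30,-0.03,0,0,0],
    [30,-0.03,0,0,0],
    [30,-0.03,0,0,0],
  ],
)

```text
clock: 26.35
eef_pos: [0.5024, 0.2449, 0.2856]
tool_rot: [0.616, 0.324, 0.632, -0.34]
wrist_force: [0.2, 0.6, -0.2]
grip_width: 0.0275
```

```bash
python3 m.py; python3 - <<'E'
from h import *
from cell import get_image
d=get_image("wrist"); np.savez("pics/w12.npz",**d); cv2.imwrite("pics/w12.png",d["pixels"][:,:,::-1])
print(proj(d,[.4976,.2445,.042]))
u,v=map(int,proj(d,[.4976,.2445,.042])); print(u,v); crop(d,u-50,v-50,u+50,v+50,8,"pics/w12c.png")
P=pts(d).reshape(-1,3); P=P[np.hypot(P[:,0]-.4976,P[:,1]-.2445)<.065]
for lo,hi,n in ((.037,.047,"drum"),(.079,.09,"bar"),(.05,.06,"disc")):
    m=(P[:,2]>lo)&(P[:,2]<hi); k=P[m]; print(n,m.sum(),np.median(k[:,2]).round(4),cv2.minEnclosingCircle(k[:,:2].astype(np.float32)))
    if n=="bar": print(cv2.minAreaRect(k[:,:2].astype(np.float32)))
d=get_image("scene"); cv2.imwrite("pics/s12.png",d["pixels"][:,:,::-1])
E
```

```text
clk 26.35 pointer 123.99 remaining rad -0.001 pos [0.5024 0.2449 0.2856] toolF [ 0.2  0.5 -0.4] Tz [ 0.02 -0.05  0.15] shift to axis [0.0042 0.0004] q [-1.21  0.41  0.93  1.76 -0.36  1.19  0.42] x [-0.031 -0.008 -0.999]
(np.float64(312.2800166037857), np.float64(169.43743143852782))
312 169
drum 3371 0.0412 ((0.4974678158760071, 0.24504432082176208), 0.05025457590818405)
bar 653 0.0841 ((0.49632397294044495, 0.2455444186925888), 0.027117310091853142)
((0.4967203736305237, 0.2459740787744522), (0.013717244379222393, 0.053886666893959045), 34.3653564453125)
disc 1479 0.0553 ((0.4976453483104706, 0.2452237755060196), 0.030122719705104828)
```

View pics/w12c.png

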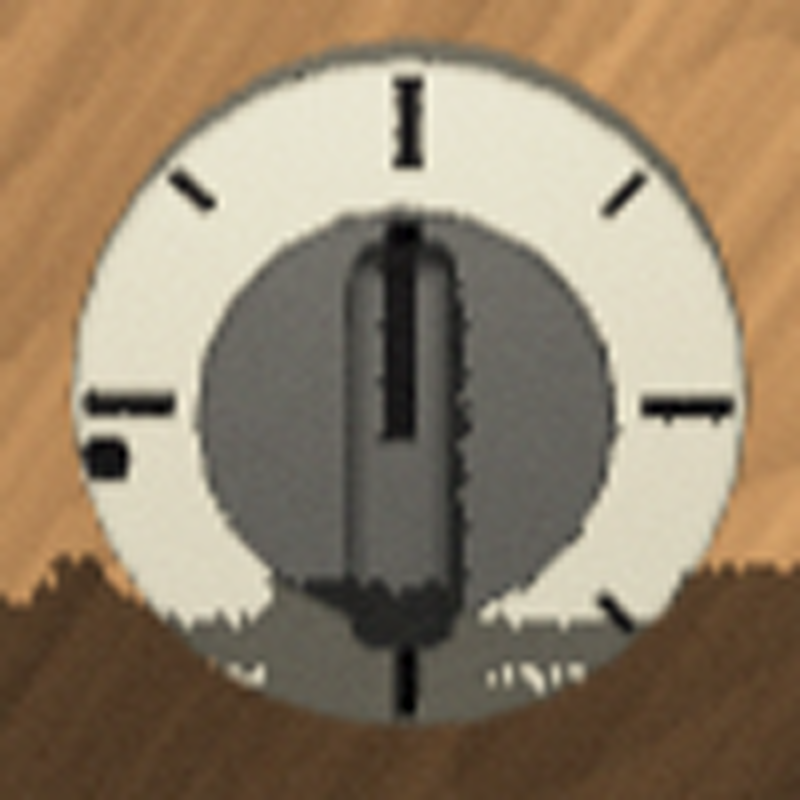

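View pics/s12.png

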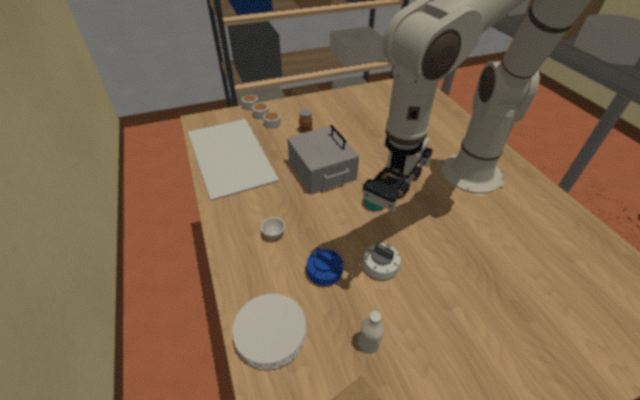

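Pointer stripe (400,330) is on the second long mark clockwise from the dotted zero: mark at (407,120), zero at (130,403). The bar angle is 124.4° against a wanted 124.05°, and the drum centre is unchanged to 1 mm. Lid is shut, bystanders in place and nothing touched. Handing in.

```bash
python3 -c "
from cell import robot
print(robot.close_job())"
```

```text
the job is handed in; nothing more can be done
None
```

I set the white crock upright in the warmer, shut the lid, set the timer to 10 minutes and handed the job in at about 26 s. One thing may count against it: during a wrist turn in free air, joints 3 and 7 ran into their end stops.

**The end-stop jolt:** The wrist force briefly read about 60 N (limit 120 N). Joint 3 read 1.565 against its stated 1.56, and joint 7 read −2.572 against −2.57. I can't tell whether that counts as passing a joint range. Nothing was touched, and I unwound the wrist the other way.

**Last checks:**
- **Crock:** I lowered it until the wrist force showed floor contact, at the expected height, and then released it. It was seen standing upright before the lid closed.
- **Lid:** It is flat to within 0.0014 rad, with its top face at about 0.110 m. I pressed it with about 31 N from the fingertips.
- **Timer:** I turned the knob while pressing with 11–13 N. The pointer is on the second long mark clockwise from zero, within about 0.5°.
- **Timer position:** The drum stayed within about 1 mm and 1° of where it started. As the fingers let go, the side force reached about 11 N and the press about 19 N, but the drum had not moved afterwards.
- **Bystanders:** They looked unmoved in the last scene picture. I did not measure them again.

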